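# Demould a cast printing roller: wedge the mould open evenly

## Task

Open the two-part casting mould on the bench: with the yellow wedge, working in turn from the pry slots at both ends, ease the pale upper half up until the wedge has gone fully home in each slot, keeping it level enough that one end never stands more than about 5 mm higher than the other; do not pull at the upper half with the gripper before that. Then lay the wedge back on the grey felt, lift the upper half off by its rib and set it down gently, underside down, on the green cutting mat. The cast roller stays in the lower half, and everything else stays where it is.

Things in the scene. Friction and masses are not known exactly. Their poses are not given: they have to be found in the camera images.
- mould: fixed lower half of the mould: dark blue-grey, 64 (x) x 152 mm (y), between low wooden cleats on a plywood board (112 x 200 x 12 mm) screwed to the bench. Origin: middle of the board's underside, on the bench; z up, y along the mould. Its top, the parting plane, is 52 mm above the bench. Four spring dowels near the corners stand 14 mm above it; a trough along y holds the roller
- slot_a (a point): pry slot in the middle of the lower half's +y end: this point is in the middle of its mouth, on its floor, 47 mm above the bench; axes as the mould's. The slot is 31 mm wide, runs in towards -y for 34 mm to its back wall, and is 5 mm high under the closed upper half
- slot_b (a point): the same point of the like pry slot at the mould's -y end; this slot runs in towards +y for 34 mm
- upper_rib (a point): centre of the lifting rib on top of the upper half of the mould, 41 mm above the upper half's underside. The rib is 22 mm wide (x), 74 mm long (y) and 18 mm high. Axes: those of the upper half
- upper_a (a point): point in the underside of the upper half at its +y end, 73 mm from its middle: the edge that the wedge lifts at slot_a (beyond it the edge is bevelled 3 mm). Its height above the parting plane tells how far this end has come up
- upper_b (a point): the same point at the -y end of the upper half
- upper: upper half of the mould: loose, pale blue-grey, 64 x 152 x 32 mm without the rib, 0.22 to 0.35 kg; origin in the middle of its underside, axes as the mould's when closed. At the start its underside lies on the parting plane, pressed on to the four dowels, which hold it by friction (about 2 N each, 8 N in all): it stays at any height it is eased to, and comes off with a pull straight up
- wedge_grip (a point): grip of the yellow plastic wedge, half-way up its handle (18 mm wide, 24 mm high, from 65 mm behind this point to 41 mm ahead). x points to the tip, 85 mm ahead; z up; the flat underside is 12 mm below. 41 mm ahead it is 19 mm thick, sloping evenly to 2 mm at the tip. Sliding on a slot's floor it lifts that end about 9 mm fully home, 5 mm when 9 mm short of home, 3.5 mm when 13 mm short; it takes 10 to 20 N
- wedge: the wedge, 150 mm long, 18 mm wide, 70 g; origin on its underside, under wedge_grip, same axes
- felt: grey felt mat, 220 x 130 x 3 mm, fixed to the bench, where the wedge lies; origin in the middle of its underside, long side along its x
- mat: green cutting mat, 220 (x) x 200 (y) x 3 mm, fixed to the bench; origin in the middle of its underside
- roller: the cast printing roller (terracotta, 30 mm across, 66 mm long, 60 g) lying loose in the trough of the lower half; origin at its centre, y along it
- flask: steel drinking flask with a white cap, 68 mm across, 202 mm high, standing; origin under its centre
- ink_red: red ink bottle, 36 mm across, 75 mm high, standing; origin under its centre
- ink_green: green ink bottle, 36 mm across, 75 mm high, standing; origin under its centre
- brayer: hand ink roller with black rubber roll and wooden handle, 170 mm long, 88 mm wide, 36 mm high, lying; origin under the middle, x to the roll
- dish: white dish of brass wing nuts, 84 mm across, 18 mm high; origin under its centre
- cutter: closed snap-off cutter, 157 mm long, 13 mm high, lying; origin under its middle, x to the blade
Not all that is in view belongs to the job. Several things look just like the wedge: the one meant starts farthest to the robot's left.

How it is judged:
By the outcome, as a careful person would: the job done as asked, in the order asked, and still so for the second after the job is handed in, with the robot touching nothing.
It also fails if it takes over 72 s, if anything falls off the work surface, if the arm or the gripper's body presses on something with over 40 N, if the wrist force passes 120 N, or if a joint passes its speed limit or range.

## Robot

A 7-joint arm with a two-finger parallel gripper is mounted at the origin on the work surface. World frame = base frame: x ahead of the robot, y to its left, z up, the work surface at z = 0. Lengths are in m, angles in rad, forces in N, time in s.
With the tool pointing down it reaches from about 0.4 to 0.875 m from the base axis. Payload 19.3 kg.
Tool frame: the origin (TCP) lies at the centre of the arm's flange, where the gripper is bolted on; the fingertips stand 173 mm ahead of it and the grasp point (between the pads) lies 155 mm ahead of it (bot.grip_point_offset is the distance from the TCP to the grasp point, in m); z points along the fingers, x is the direction in which the jaws open and shut, and the axes are right-handed (so a half turn about z gives the same grasp; the last joint's range is limited). The gripper opens to 85 mm and grips with 20 to 120 N. Pads are 22 mm wide; open, the fingers measure 114 mm over their backs; the gripper's body (76 mm by 85 mm) begins 54 mm behind the grasp point. The pads swing forward as they close: fully open they stand 13 mm farther back than shut.
Start: joints at [1.242, 0.521, -0.036, 1.599, 0.021, 1.021, -0.113], TCP at [0.16, -0.604, 0.405] pointing down, gripper open.
Joint ranges: [-2.91, 2.91], [-0.3, 2.13], [-1.5, 1.42], [0.17, 2.43], [-1.26, 4.41], [0.16, 1.93], [-2.52, 2.52]. Speed limits (rad/s): [1.89, 1.89, 2.39, 2.39, 3.01, 3.01, 3.01].

## Interface

Orientations are given as [roll, pitch, yaw] about the fixed x, y, z axes, in that order (R = Rz(yaw) Ry(pitch) Rx(roll)).
In Python, from workcell import bot gives the robot as it stands.
- The arm moves only by the tool step_arm, never from a script. Its argument "plan" is a list that holds one entry, the list of rows, each a list of 4 numbers: the shift along the world's x, y, z in cm, then the turn about the world's z in rad. A call has 1 to 12 rows; each row is the pose to reach, as a shift and turn from the pose measured when the call began; what a row does not reach only later rows make up. A row lasts 1/12 s, in which the tool goes at most 41.7 mm and 7.16 degrees, less where a joint would pass 70% of its speed; a pose out of reach is approached as far as the arm can. A call with a gripper value outside its range is refused whole. "jaw" is the closure, from 0 (fully open) to 1 (shut), set as the call begins (left out, the last holds). The fingers move at their own pace and stop on an object; "force" is the grip in N (left out, the last holds). Time passes only in rows, so rows that repeat a pose let the fingers close. It gives the time, the measured TCP pose, the force and the opening at its end, in the units of the state.
- bot.observe(): the state, without advancing time (a new reading comes with each control period).
- bot.grab_frame(name): name is "scene" or "top" or "wrist"; returns a dict with "pixels" (420x560x3 uint8, blue, green, red), "mtx" (3x3 intrinsics, pixels), "k1" (the pictures are not rectified: a ray, as slopes to the right and down, at radius r is drawn at 1 + k1 r^2 times it, then the intrinsics apply), "R" (3x3) and "t" (3): a world point X has camera coordinates R X + t. Camera axes: x right, y down, z forward; pixel columns grow to the right and rows downward; lengths in m; the calibration is good to about 2 mm. A picture is of the moment at which its call begins. There is no depth.
- bot.job_done(): hands the job in, once; it reports no verdict.
The state is a dict: "clock": time; "qpos": joint angles; "qd": joint speeds; "joint_efforts": joint torques, N m; "position": TCP position; "tool_rot": TCP orientation; "force": force on the tool from outside, world axes, zero at the start; "moment": the same for the moment, N m; "grip_width": finger opening in m.
Only numpy, scipy, OpenCV 4.12 (cv2) and the standard library are available. Lean on these libraries where they do the work, as an engineer would, in place of code of your own. Each camera call takes 0.05 s, during which the arm holds its last target.

## Working session

There is one attempt and no reset: what is moved stays moved. The work goes in short steps, Python scripts to look and compute and a tool call to move; the robot and the scene stay as the last step left them, time stands still between calls to the robot, and variables do not carry over. Pictures are saved under pics/ and viewed, and the job is handed in when it is done.

Besides the shell and the picture viewer there is one more tool, called after ">>>" as a command line: name --argument value ..., lists and objects as JSON in quotes. step_arm: Moves the arm, as the interface text tells. Its arguments: {"type":"object","properties":{"plan":{"type":"array"},"jaw":{"type":"number"},"force":{"type":"number"}},"required":["plan"]}

```bash
mkdir -p pics; ls; python3 - <<'E'
from workcell import bot
import cv2
print(bot.observe())
for n in ["scene","top","wrist"]:
    f=bot.grab_frame(n); cv2.imwrite(f"pics/{n}0.png",f["pixels"]); print(n,f["mtx"],f["k1"],f["R"],f["t"])
    import pickle; pickle.dump(f,open(f"pics/{n}0.pkl","wb"))
E
```

```text
pics
{'clock': 0.0, 'qpos': array([ 1.24181312,  0.52200487, -0.03632858,  1.60002293,  0.02119334,
        1.0211499 , -0.11283066]), 'qd': array([-0.0001864 , -0.00100509,  0.00135927, -0.0007857 ,  0.00086505,
        0.00122263,  0.00044662]), 'joint_efforts': array([ 2.51531965e-03, -9.27083302e+01,  1.98187485e+00, -3.69922006e+01,
        1.79535424e-02,  8.39207845e-03, -3.60902288e-05]), 'position': array([ 0.1598778 , -0.60404296,  0.40412597]), 'tool_rot': array([ 3.14151035e+00,  1.19740589e-03, -1.31205600e+00]), 'force': array([-1.11563768, -0.71693939, -0.3345139 ]), 'moment': array([ 0.00578484, -0.07930739, -0.01113477]), 'grip_width': 0.08570951103322601}
scene [[411.62198403   0.         278.50497903]
 [  0.         411.62198403 213.62250088]
 [  0.           0.           1.        ]] -0.04017311247102742 [[ 0.42390334  0.90570167 -0.00323132]
 [ 0.75869651 -0.35704327 -0.54488504]
 [-0.49465701  0.22852699 -0.83850453]] [-0.13890441 -0.39534703  1.64174828]
top [[465.11409286   0.         282.28914237]
 [  0.         465.11409286 211.81151286]
 [  0.           0.           1.        ]] -0.10576699101435866 [[-0.0066864  -0.99993154 -0.00960298]
 [-0.99157894  0.00787195 -0.12926425]
 [ 0.129331    0.0086578  -0.99156368]] [-0.08044165  0.55148928  1.224063  ]
wrist [[363.41342091   0.         281.71680072]
 [  0.         363.41342091 210.78880402]
 [  0.           0.           1.        ]] -0.03600948651221886 [[ 0.25722522 -0.96635061 -0.00130007]
 [-0.91922081 -0.24509469  0.30815854]
 [-0.29810784 -0.07807109 -0.95133413]] [-0.62375632 -0.04114082  0.38008002]
```

View pics/scene0.png

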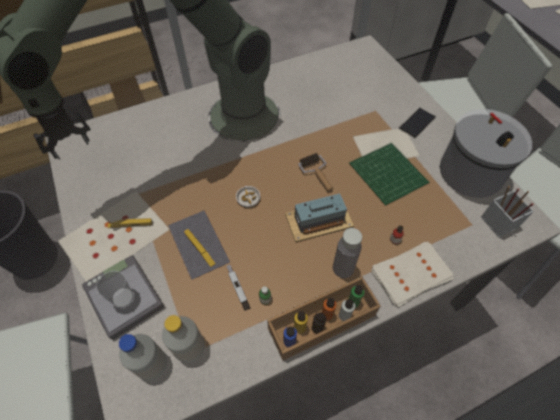

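View pics/top0.png

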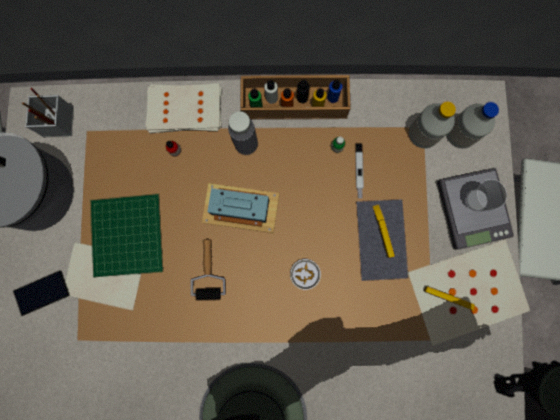

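View pics/wrist0.png

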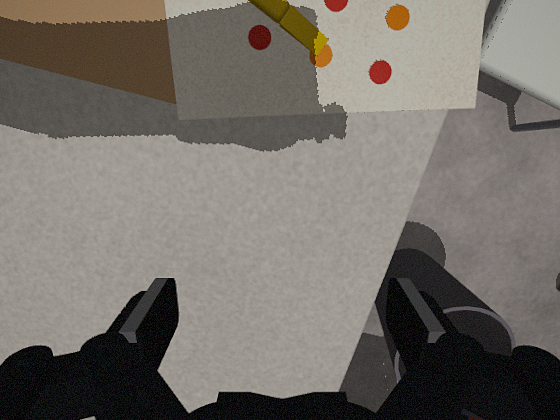

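Top view: image up is +x and image left is +y. The wedge look-alikes are a yellow bar on the felt at (384,231) and another on the spotted paper at (450,297). The felt one is farther left. I'll check close crops.

```bash
cat > h.py <<'E'
import numpy as np, cv2, pickle
def load(n): return pickle.load(open(f"pics/{n}.pkl","rb"))
def grab(name,save):
    from workcell import bot
    f=bot.grab_frame(name); pickle.dump(f,open(f"pics/{save}.pkl","wb")); cv2.imwrite(f"pics/{save}.png",f["pixels"]); return f
def proj(f,X):
    X=np.atleast_2d(X); c=X@np.array(f["R"]).T+np.array(f["t"]); s=c[:,:2]/c[:,2:]
    s=s*(1+f["k1"]*(s**2).sum(1,keepdims=True)); K=f["mtx"]
    return np.c_[s[:,0]*K[0,0]+K[0,2], s[:,1]*K[1,1]+K[1,2]]
def ray(f,p):
    K=np.array(f["mtx"]); u=cv2.undistortPoints(np.array(p,float).reshape(-1,1,2),K,np.array([f["k1"],0,0,0.])).reshape(-1,2)
    R=np.array(f["R"]); o=-R.T@np.array(f["t"]); d=np.c_[u,np.ones(len(u))]@R; return o,d
def onz(f,p,z):
    o,d=ray(f,p); return o+d*((z-o[2])/d[:,2])[:,None]
def crop(f,x0,y0,x1,y1,s,name):
    im=cv2.resize(f["pixels"][y0:y1,x0:x1],None,fx=s,fy=s,interpolation=cv2.INTER_CUBIC); im=cv2.convertScaleAbs(im,alpha=1.3)
    for c in range((x0//10+1)*10,x1,10):
        cv2.putText(im,str(c),((c-x0)*s,8),0,.3,(255,255,255),1); cv2.line(im,((c-x0)*s,10),((c-x0)*s,14),(255,255,255),1)
    for r in range((y0//10+1)*10,y1,10):
        cv2.putText(im,str(r),(0,(r-y0)*s),0,.3,(255,255,255),1)
    cv2.imwrite(f"pics/{name}.png",im)
E
python3 - <<'E'
from h import *
t=load("top0"); s=load("scene0")
crop(t,340,130,480,320,3,"ct_w"); crop(t,190,170,290,240,7,"ct_m"); crop(s,275,180,375,250,7,"cs_m")
hsv=cv2.cvtColor(t["pixels"],cv2.COLOR_BGR2HSV)
m=cv2.inRange(hsv,(20,150,60),(33,255,255)); n,l,st,c=cv2.connectedComponentsWithStats(m)
for i in range(1,n):
    if st[i,4]>40:
        pts=np.argwhere(l==i)[:,::-1].astype(np.float32); print(c[i],st[i],cv2.minAreaRect(pts), onz(t,cv2.boxPoints(cv2.minAreaRect(pts)),.02).round(3).tolist())
E
```

```text
[319.66346154  97.26923077] [313  90  14  17 104] ((319.1585693359375, 98.07317352294922), (13.362215995788574, 15.349983215332031), 6.340191841125488) [[0.858, -0.17, 0.02], [0.904, -0.176, 0.02], [0.9, -0.213, 0.02], [0.854, -0.208, 0.02]]
[447.18686869 108.8989899 ] [439 102  17  16 198] ((447.25006103515625, 108.75003051757812), (15.55634880065918, 14.849241256713867), 45.0) [[0.848, -0.528, 0.02], [0.88, -0.561, 0.02], [0.847, -0.591, 0.02], [0.815, -0.558, 0.02]]
[383.54787234 230.64893617] [373 205  22  53 376] ((383.5289306640625, 230.68560791015625), (54.113555908203125, 7.30546236038208), 73.0091781616211) [[0.567, -0.332, 0.02], [0.573, -0.351, 0.02], [0.431, -0.39, 0.02], [0.425, -0.371, 0.02]]
[449.7        297.70967742] [425 287  50  23 310] ((449.5670166015625, 297.5257873535156), (51.98016357421875, 6.461622714996338), 21.037511825561523) [[0.333, -0.467, 0.02], [0.349, -0.474, 0.02], [0.296, -0.608, 0.02], [0.28, -0.6, 0.02]]
```

View pics/ct_w.png

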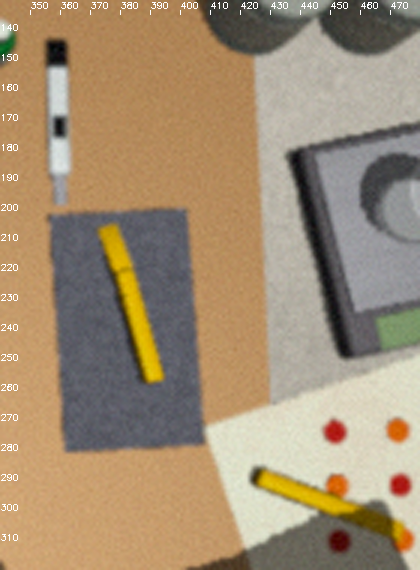

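View pics/ct_m.png

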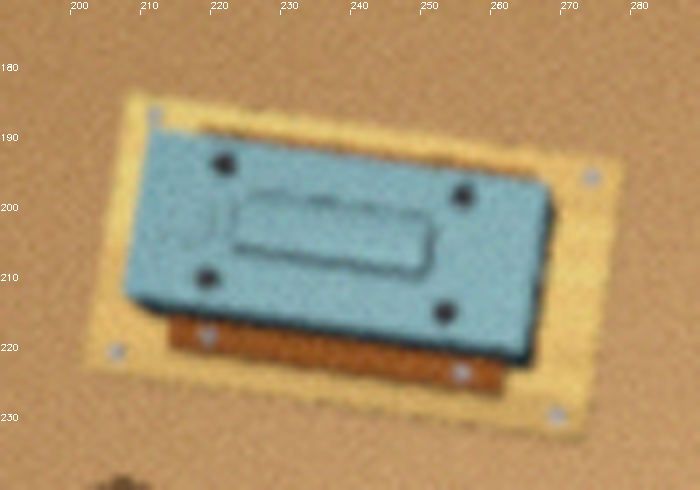

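View pics/cs_m.png

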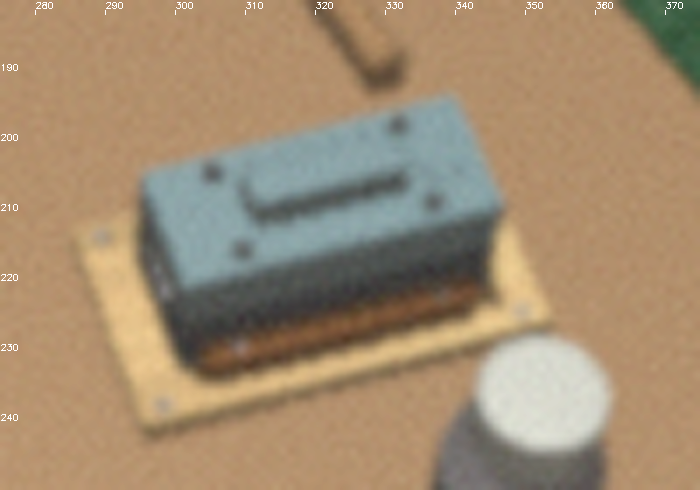

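The felt bar has its sloped end at (375,206), pointing away from the robot, so it is the wedge. The mould is at (240,207) with its board corners clearly visible. Next I'll measure the poses.

```bash
python3 - <<'E'
from h import *
t=load("top0"); s=load("scene0")
def rect(P):
    P=np.array(P); c=P.mean(0); return c.round(4)
# board corners top: order (+y,+x),( -y,+x),(-y,-x),(+y,-x)
pt=np.array([(130,95),(622,158),(583,438),(88,367)])/7+[190,170]
W=onz(t,pt,.012); print("board top",W.round(4).tolist(),W.mean(0), "len",np.linalg.norm(W[0]-W[1]),np.linalg.norm(W[1]-W[2]))
d=W[0]-W[1]+W[3]-W[2]; print("yaw",np.degrees(np.arctan2(-d[0],d[1])))
ps=np.array([(78,232),(150,432),(552,322),(500,215)])/7+[275,180]
print("scene",onz(s,ps,.012).round(4).tolist())
pu=np.array([(150,130),(552,185),(530,365),(127,295)])/7+[190,170]
U=onz(t,pu,.084); print("upper top",U.round(4).tolist(),U.mean(0),np.linalg.norm(U[0]-U[1]),np.linalg.norm(U[1]-U[2]))
us=np.array([(142,175),(183,290),(503,210),(455,95)])/7+[275,180]
U=onz(s,us,.084); print("upper scene",U.round(4).tolist(),U.mean(0))
def mask(f,lo,hi): return cv2.inRange(cv2.cvtColor(f["pixels"],cv2.COLOR_BGR2HSV),lo,hi)
for f,n in((t,"top"),(s,"scene")):
    for nm,lo,hi in (("yel",(20,150,60),(33,255,255)),("green",(50,80,20),(85,255,140))):
        m=mask(f,lo,hi); k,l,st,c=cv2.connectedComponentsWithStats(m)
        for i in range(1,k):
            if st[i,4]>150:
                r=cv2.minAreaRect(np.argwhere(l==i)[:,::-1].astype(np.float32)); b=cv2.boxPoints(r)
                z=.003 if nm=="green" else .02
                P=onz(f,b,z); print(n,nm,c[i].round(1),P.mean(0).round(4),[np.linalg.norm(P[0]-P[1]).round(3),np.linalg.norm(P[1]-P[2]).round(3)],P[:,:2].round(3).tolist())
print("flask", onz(t,[(239,120)],.2),"felt",onz(t,np.array([(51,216),(187,208),(204,442),(65,451)])/3+[340,130],.003))
print("dish",onz(t,[(306,274)],.01),"brayer",onz(t,[(207,242),(208,294)],.02), "greenink",onz(t,[(338,143)],.07))
E
```

```text
board top [[0.6351, 0.1211, 0.012], [0.6078, -0.0751, 0.012], [0.4967, -0.0592, 0.012], [0.5261, 0.1363, 0.012]] [0.5664413  0.03077911 0.012     ] len 0.19813480754850832 0.1122861555958505
yaw -8.235962447527886
scene [[0.5024, -0.0536, 0.012], [0.6143, -0.071, 0.012], [0.6417, 0.1248, 0.012], [0.5795, 0.1331, 0.012]]
upper top [[0.6077, 0.1011, 0.084], [0.5854, -0.05, 0.084], [0.5178, -0.0417, 0.084], [0.5452, 0.1089, 0.084]] [0.56403244 0.0295687  0.084     ] 0.15278471191531465 0.06806970007161661
upper scene [[0.5289, -0.0353, 0.084], [0.5914, -0.0461, 0.084], [0.6148, 0.1028, 0.084], [0.5503, 0.1149, 0.084]] [0.57135594 0.034089   0.084     ]
top yel [447.2 108.9] [ 0.8475 -0.5598  0.02  ] [np.float64(0.046), np.float64(0.045)] [[0.848, -0.528], [0.88, -0.561], [0.847, -0.591], [0.815, -0.558]]
top yel [383.5 230.6] [ 0.4991 -0.3609  0.02  ] [np.float64(0.02), np.float64(0.148)] [[0.567, -0.332], [0.573, -0.351], [0.431, -0.39], [0.425, -0.371]]
top yel [449.7 297.7] [ 0.3144 -0.5373  0.02  ] [np.float64(0.018), np.float64(0.144)] [[0.333, -0.467], [0.349, -0.474], [0.296, -0.
[... 315 characters left out ...]
82, -0.348]]
scene yel [172.7 323.2] [ 0.7053 -0.5069  0.02  ] [np.float64(0.04), np.float64(0.041)] [[0.677, -0.519], [0.694, -0.482], [0.733, -0.495], [0.717, -0.531]]
scene green [390.  174.2] [0.4928 0.3611 0.003 ] [np.float64(0.21), np.float64(0.253)] [[0.406, 0.257], [0.335, 0.455], [0.589, 0.458], [0.641, 0.274]]
flask [[0.75505351 0.01769692 0.2       ]] felt [[ 0.58105684 -0.29276365  0.003     ]
 [ 0.58769239 -0.42069386  0.003     ]
 [ 0.37079532 -0.42843648  0.003     ]
 [ 0.36433534 -0.30009957  0.003     ]]
dish [[ 0.3831004  -0.14760582  0.01      ]] brayer [[0.47137911 0.12185969 0.02      ]
 [0.33073439 0.11771876 0.02      ]] greenink [[ 0.73199193 -0.23600143  0.07      ]]
```

>>> step_arm --plan '[[[4,3,-0.5,0],[7.5,5.5,-1.5,0],[11,8,-2.5,0],[14.5,10.5,-4,0],[18,13,-5,0],[21.5,15.5,-6.5,0],[25,18,-8,0],[28.5,21,-9.5,0],[31,22.8,-10.5,0],[33.0,24.2,-11,0]]]' --jaw 0 --force 90

```text
clock: 0.98
position: [0.4845, -0.3653, 0.2953]
tool_rot: [3.141, 0.001, -1.312]
force: [0.7, -0.2, -0.0]
grip_width: 0.0851
```

```bash
python3 - <<'E'
from h import *
f=grab("wrist","w1")
from workcell import bot
o=bot.observe(); print(o["clock"],o["position"],o["tool_rot"],o["qpos"].round(3),o["force"].round(2))
m=cv2.inRange(cv2.cvtColor(f["pixels"],cv2.COLOR_BGR2HSV),(20,150,40),(33,255,255)); k,l,st,c=cv2.connectedComponentsWithStats(m)
for i in range(1,k):
    if st[i,4]>300:
        r=cv2.minAreaRect(np.argwhere(l==i)[:,::-1].astype(np.float32)); b=cv2.boxPoints(r)
        P=onz(f,b,.02); print(c[i],b.round(0).tolist(),P.mean(0).round(4),P.round(4)[:,:2].tolist())
E
```

```text
1.0333 [ 0.49099857 -0.3587414   0.29354097] [-3.13892583  0.00499978 -1.30395587] [ 0.593  0.628 -0.085  1.736  0.063  0.782 -0.825] [ 5.04 10.72 -2.91]
[278.2756154  167.59162634] [[266.0, 69.0], [291.0, 69.0], [291.0, 276.0], [266.0, 276.0]] [ 0.5037 -0.3567  0.02  ] [[0.5721, -0.3306], [0.5761, -0.3458], [0.4357, -0.3844], [0.4308, -0.3662]]
[369.38177015 390.69220608] [[347.0, 390.0], [358.0, 372.0], [391.0, 391.0], [380.0, 409.0]] [ 0.3469 -0.478   0.02  ] [[0.3432, -0.4596], [0.3637, -0.4623], [0.351, -0.496], [0.3296, -0.4939]]
```

View pics/w1.png

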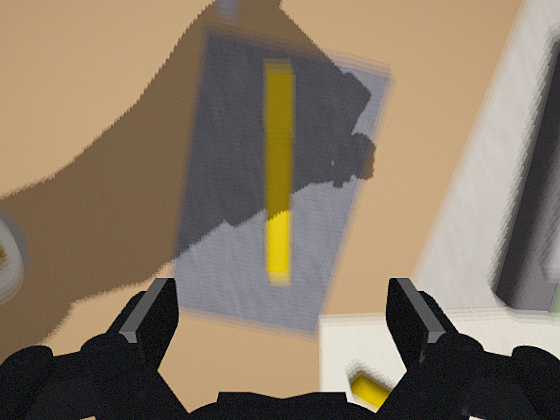

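```bash
python3 - <<'E'
from h import *
from workcell import bot
f=grab("wrist","w2")
o=bot.observe(); print(o["clock"],o["position"],o["tool_rot"],o["force"].round(2))
m=cv2.inRange(cv2.cvtColor(f["pixels"],cv2.COLOR_BGR2HSV),(20,150,40),(33,255,255)); k,l,st,c=cv2.connectedComponentsWithStats(m)
for i in range(1,k):
    if st[i,4]>1000:
        r=cv2.minAreaRect(np.argwhere(l==i)[:,::-1].astype(np.float32)); b=cv2.boxPoints(r)
        P=onz(f,b,.02); print(c[i],b.round(0).tolist(),P.mean(0).round(4),P.round(4)[:,:2].tolist())
E
```

```text
1.0833 [ 0.48842294 -0.36106977  0.29434457] [-3.14028887  0.00451649 -1.30357096] [-1.79  0.63  0.56]
[288.97314675 190.59398638] [[274.0, 298.0], [278.0, 88.0], [304.0, 88.0], [301.0, 298.0]] [ 0.4985 -0.3599  0.02  ] [[0.4226, -0.3696], [0.5698, -0.3323], [0.5741, -0.3485], [0.4277, -0.3891]]
```

>>> step_arm --plan '[[[0.1,-0.1,-3.5,0],[0.1,-0.1,-7,0],[0.1,-0.1,-10,0],[0.1,-0.1,-11.5,0],[0.1,-0.1,-11.5,0]]]'

```text
clock: 1.5
position: [0.4884, -0.3613, 0.1758]
tool_rot: [3.139, 0.009, -1.303]
force: [0.1, -0.1, 0.1]
grip_width: 0.0851
```

>>> step_arm --plan '[[[0,0,0,0],[0,0,0,0],[0,0,0,0],[0,0,0,0]]]' --jaw 1 --force 90

```text
clock: 1.83
position: [0.4887, -0.3616, 0.1771]
tool_rot: [3.141, 0.007, -1.303]
force: [0.1, 0.3, 0.4]
grip_width: 0.0387
```

>>> step_arm --plan '[[[0,0,0.2,0],[0,0,0.2,0],[0,0,0.2,0],[0,0,0.2,0]]]'

```text
clock: 2.17
position: [0.489, -0.3619, 0.1807]
tool_rot: [-3.141, 0.006, -1.304]
force: [-3.6, 1.8, 18.5]
grip_width: 0.0156
```

```bash
python3 - <<'E'
from h import *
from workcell import bot
f=grab("wrist","w3")
o=bot.observe(); print(o["clock"],o["position"],o["tool_rot"],o["force"].round(2),o["grip_width"])
E
```

```text
2.2167 [ 0.48904231 -0.36189006  0.1806957 ] [-3.14147671  0.00574835 -1.3036698 ] [-3.15  1.63 18.01] 0.016017551898415607
```

View pics/w3.png

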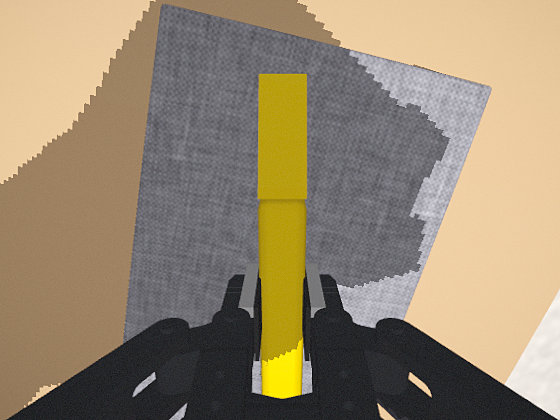

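```bash
python3 - <<'E'
from h import *
f=load("w3")
P=onz(f,[(283,73)],.005)[0]; Q=onz(f,[(283,199)],.027)[0]; p=np.array([.489,-.3619]); d=np.array([np.cos(np.radians(15.3)),np.sin(np.radians(15.3))]); n=np.array([-d[1],d[0]])
for X in(P,Q): print(X,(X[:2]-p)@d,(X[:2]-p)@n)
a=np.radians(-8.2); ey=np.array([-np.sin(a),np.cos(a)]); c=np.array([.569,.033])
print("slotb mouth",c-76*ey/1000,"dir",ey)
E
```

```text
[ 0.57192363 -0.33784639  0.005     ] 0.08633169891489904 0.001319775611928785
[ 0.53062473 -0.34931775  0.027     ] 0.04346955935403207 0.001152655977769228
slotb mouth [ 0.5581602  -0.04222299] dir [0.14262893 0.98977623]
```

>>> step_arm --plan '[[[0,0,2,0.0],[0.2,1,5,0.12],[0.5,3.5,8,0.24],[1,6,8,0.36],[2,9,8,0.48],[3,12,8,0.6],[4,15,8,0.72],[4.7,17.5,8,0.84],[5.2,19.5,8,0.96],[5.4,21,7,1.08],[5.5,22,6.5,1.161],[5.5,22,6.5,1.161]]]'

```text
clock: 3.22
position: [0.5441, -0.1397, 0.2454]
tool_rot: [-3.14, 0.006, -0.135]
force: [-0.4, -0.3, 0.0]
grip_width: 0.016
```

>>> step_arm --plan '[[[0,0,0,0],[0,0,0,0]]]'

```text
clock: 3.38
position: [0.5442, -0.1402, 0.2458]
tool_rot: [-3.141, 0.006, -0.138]
force: [-0.1, -0.1, -1.4]
grip_width: 0.0162
```

```bash
python3 - <<'E'
from h import *
from workcell import bot
f=grab("wrist","w4");s=grab("scene","s4")
crop(s,230,150,380,260,5,"cs4")
o=bot.observe(); print(o["clock"],o["position"],o["tool_rot"],o["force"].round(2),o["grip_width"],o["qpos"].round(2))
E
```

```text
3.4833 [ 0.54412426 -0.14054853  0.24583856] [-3.14096222  0.00569655 -0.13834386] [ 0.23  0.02 -1.56] 0.01581793379756884 [ 0.41  0.66 -0.37  1.87  0.36  0.68 -0.31]
```

View pics/w4.png

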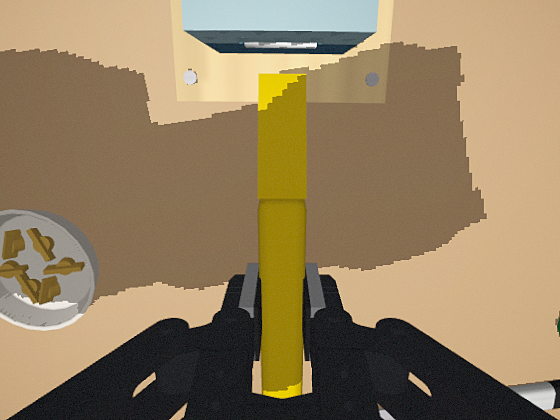

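View pics/cs4.png

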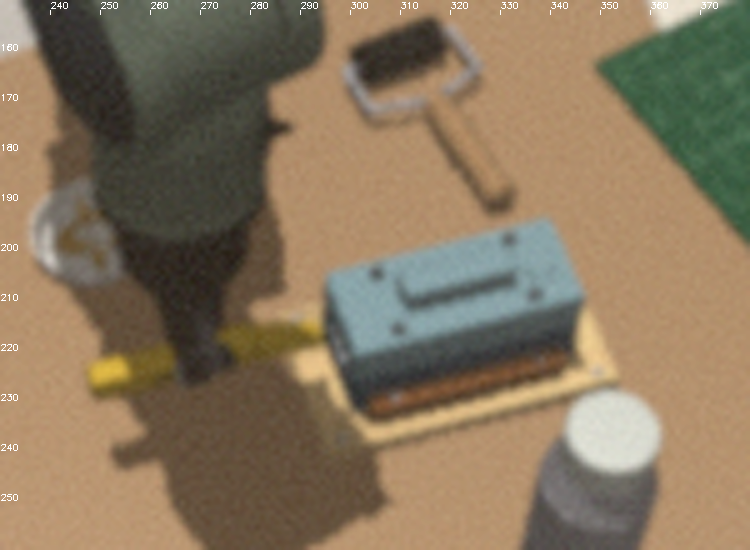

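```bash
python3 - <<'E'
from h import *
f=load("w4"); crop(f,170,0,400,110,3,"c4")
E
```

```text
(no output)
```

View pics/c4.png

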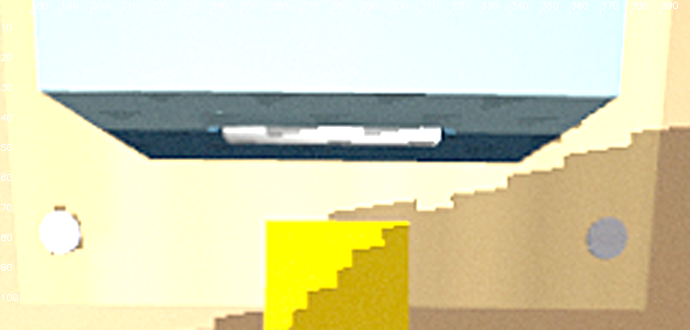

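```bash
python3 - <<'E'
from h import *
f=load("w4")
L,R=onz(f,[(244,47.5),(316.7,48.7)],.047); print(L,R,np.linalg.norm(L-R)); M=(L+R)/2
d=(L-R)[:2]/np.linalg.norm((L-R)[:2]); print("lateral yaw", np.degrees(np.arctan2(-d[1],-d[0])))
B=onz(f,[(170+152/3,157/3),(170+520/3,160/3)],.012); print("base edge board",B,np.linalg.norm(B[0]-B[1]))
U=onz(f,[(170+40/3,93/3),(170+617/3,97/3)],.084); print("upper top edge",U,np.linalg.norm(U[0]-U[1]))
# tip
T=onz(f,[(258,73),(306.5,73)],.2458-.1777+.002); print("tip",T,T.mean(0)-np.array([.5441,-.1405,0]),np.linalg.norm(T[0]-T[1]))
for a in(-8.2,-7.9):
    a=np.radians(a); ex=np.array([np.cos(a),np.sin(a)]); ey=np.array([-ex[1],ex[0]])
    v=M[:2]-T.mean(0)[:2]; print("M",M, "tip->mouth along",v@ey,"lat",v@ex, "centre", M[:2]+.076*ey)
E
```

```text
[ 0.54021343 -0.04002286  0.047     ] [ 0.57095386 -0.04476171  0.047     ] 0.031103541999518283
lateral yaw -8.76356578190717
base edge board [[ 0.52481969 -0.03617649  0.012     ]
 [ 0.58779687 -0.04537214  0.012     ]] 0.063644996599562
upper top edge [[ 0.52431152 -0.0368223   0.084     ]
 [ 0.58722755 -0.04596561  0.084     ]] 0.06357693932340214
tip [[ 0.54594013 -0.05247341  0.0701    ]
 [ 0.56398291 -0.05496195  0.0701    ]] [0.01086152 0.08678232 0.0701    ] 0.018213583174325112
M [ 0.55558364 -0.04239229  0.047     ] tip->mouth along 0.011298340740694638 lat -0.0009995633015637208 centre [0.56642344 0.03283071]
M [ 0.55558364 -0.04239229  0.047     ] tip->mouth along 0.01130341954312948 lat -0.0009403918963239704 centre [0.56602943 0.03288643]
```

>>> step_arm --plan '[[[-0.1,0,-1,-0.008],[-0.1,0,-2.0,-0.008],[-0.1,0,-2.0,-0.008],[0,0.6,-2.0,-0.008],[0.08,1.2,-2.0,-0.008],[0.13,1.6,-2.0,-0.008],[0.13,1.6,-2.0,-0.008]]]' --force 110

```text
clock: 4.07
position: [0.5458, -0.123, 0.2261]
tool_rot: [-3.14, 0.005, -0.145]
force: [0.5, -0.1, -0.6]
grip_width: 0.0154
```

```bash
python3 - <<'E'
from h import *
f=grab("wrist","w5"); crop(f,170,0,400,200,3,"c5")
from workcell import bot
o=bot.observe(); print(o["clock"],o["position"],o["tool_rot"],o["force"].round(2))
E
```

```text
4.1167 [ 0.54568095 -0.12367753  0.2260987 ] [-3.14072132  0.00517898 -0.14500733] [-0.09 -0.23 -1.14]
```

View pics/c5.png

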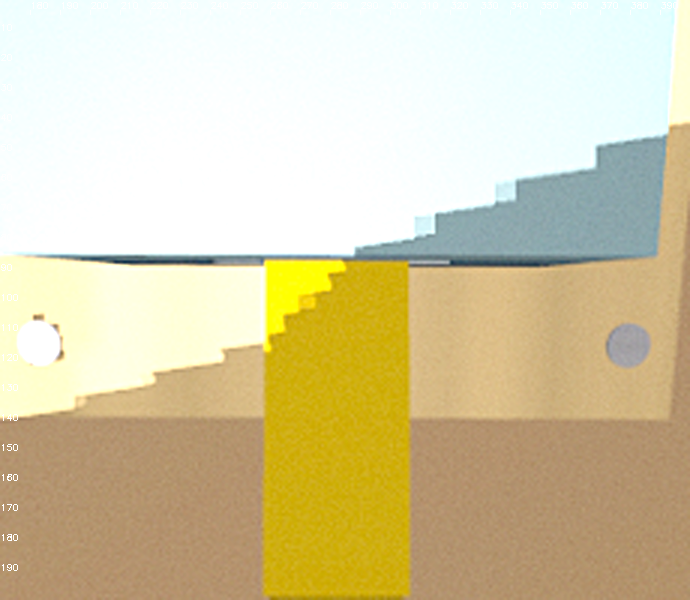

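>>> step_arm --plan '[[[0,0,-0.1,0],[0.05,0.3,-0.1,0],[0.08,0.5,-0.1,0],[0.1,0.7,-0.1,0]]]'

```text
clock: 4.45
position: [0.5467, -0.1165, 0.2251]
tool_rot: [-3.141, 0.005, -0.145]
force: [0.6, -1.3, -2.9]
grip_width: 0.0156
```

>>> step_arm --plan '[[[0,0,0,0]]]'

```text
clock: 4.53
position: [0.5467, -0.1162, 0.2251]
tool_rot: [-3.141, 0.005, -0.145]
force: [0.1, -0.2, -1.9]
grip_width: 0.0152
```

>>> step_arm --plan '[[[0.03,0.2,-0.03,0],[0.06,0.4,-0.03,0],[0.06,0.4,-0.03,0]]]'

```text
clock: 4.78
position: [0.5472, -0.1127, 0.2248]
tool_rot: [3.141, 0.005, -0.145]
force: [-1.0, -4.2, 0.3]
grip_width: 0.0154
```

>>> step_arm --plan '[[[0.03,0.2,0,0],[0.05,0.4,0,0],[0.05,0.4,0,0]]]'

```text
clock: 5.03
position: [0.5476, -0.1094, 0.2248]
tool_rot: [3.14, 0.006, -0.146]
force: [-0.6, -6.0, -0.8]
grip_width: 0.0156
```

```bash
python3 - <<'E'
from h import *
f=grab("wrist","w6"); crop(f,170,0,400,200,3,"c6")
from workcell import bot
o=bot.observe(); print(o["clock"],o["position"],o["tool_rot"],o["force"].round(2))
s=grab("scene","s6"); crop(s,230,150,380,260,5,"cs6")
E
```

```text
5.0833 [ 0.54758224 -0.1093698   0.22482837] [ 3.14021358  0.00565244 -0.14615679] [-0.95 -6.45  0.01]
```

View pics/c6.png

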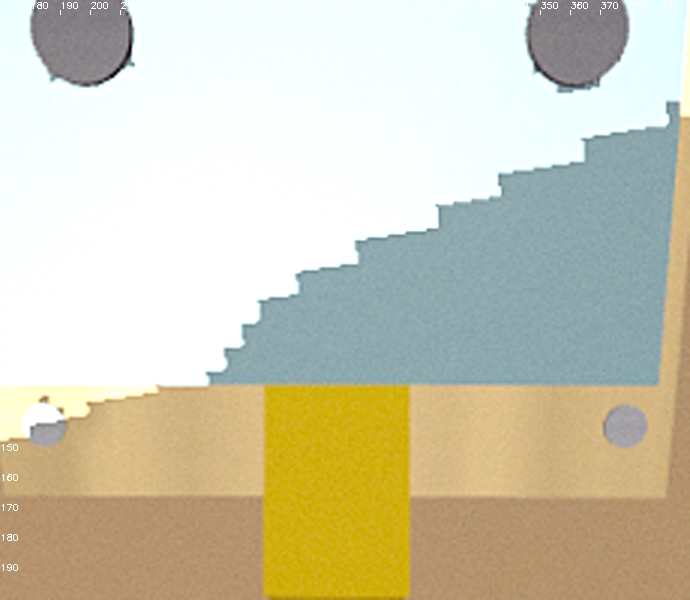

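View pics/cs6.png

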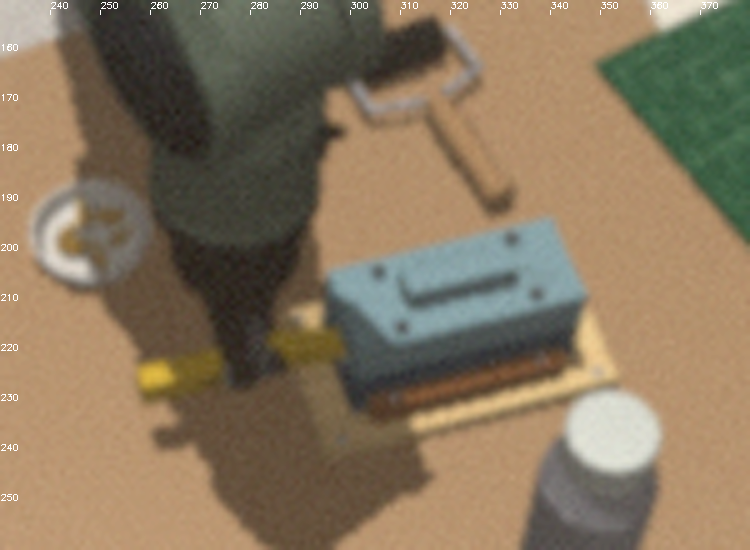

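```bash
python3 - <<'E'
from h import *
f=load("w6"); a=np.radians(-8.4); ey=np.array([-np.sin(a),np.cos(a)])
f5=load("w5")
print("cam",-f["R"].T@f["t"])
for F,r,n in((load("w4"),95/3,4),(f5,256/3,5),(f,386/3,6)):
  for z in(.084,.086,.088): print(n,z,onz(F,[(284,r)],z)[0,:2]@ey)
# screws on upper top plate spacing
E
```

```text
cam [ 0.5586893  -0.03064301  0.19400017]
4 0.084 0.04010974304359652
4 0.086 0.03980824229971235
4 0.088 0.03950674155582817
5 0.084 0.04008917517589107
5 0.086 0.04004455601191926
5 0.088 0.039999936847947455
6 0.084 0.04119878967879535
6 0.086 0.041382461199731393
6 0.088 0.041566132720667455
```

```bash
python3 - <<'E'
from h import *
for n,rows in(("w5",(60,70,80)),("w6",(100,110,120,125))):
    f=load(n); sat=cv2.GaussianBlur(cv2.cvtColor(f["pixels"],cv2.COLOR_BGR2LAB),(3,3),0)[:,:,2].astype(int)
    for r in rows:
        b=sat[r]; g=np.diff(b); 
        L=[(c,g[c]) for c in range(140,240) if abs(g[c])>4]; R=[(c,g[c]) for c in range(340,430) if abs(g[c])>4]
        # half crossings
        thr=128
        cl=[c for c in range(120,260) if (b[c]-thr)*(b[c+1]-thr)<0]; cr=[c for c in range(330,440) if (b[c]-thr)*(b[c+1]-thr)<0]
        print(n,r,cl,cr)
E
```

```text
w5 60 [168] [390]
w5 70 [] [389]
w5 80 [169] [388]
w6 100 [168] [390]
w6 110 [168] [389]
w6 120 [169] []
w6 125 [170] [388]
```

```bash
cat >> h.py <<'E'
def width_z(f,rows,thr=128,cl=(120,270),cr=(320,450),W=.064):
    """lateral width of upper top face at rows -> height of the top face"""
    from scipy.optimize import brentq
    b=cv2.GaussianBlur(cv2.cvtColor(f["pixels"],cv2.COLOR_BGR2LAB),(3,3),0)[:,:,2].astype(float); out=[]
    for r in rows:
        def cross(lo,hi,last):
            c=[k+(thr-b[r,k])/(b[r,k+1]-b[r,k]) for k in range(lo,hi) if (b[r,k]-thr)*(b[r,k+1]-thr)<=0 and b[r,k]!=b[r,k+1]]
            return c[-1 if last else 0] if c else None
        l=cross(*cl,False); q=cross(*cr,True)
        if l is None or q is None: continue
        g=lambda z:(lambda P:np.linalg.norm(P[0]-P[1]))(onz(f,[(l,r),(q,r)],z))-W
        try: out.append((r,round(l,1),round(q,1),round(1000*brentq(g,.03,.15),1)))
        except Exception as e: out.append((r,l,q,"x"))
    return out
E
python3 - <<'E'
from h import *
print(width_z(load("w5"),range(20,86,6)))
print(width_z(load("w6"),range(50,128,6)))
E
```

```text
[(20, np.float64(165.1), np.float64(393.1), 83.3), (26, np.float64(165.8), np.float64(392.6), 83.2), (32, np.float64(166.0), np.float64(392.2), 83.4), (38, np.float64(166.7), np.float64(391.8), 83.2), (44, np.float64(166.9), np.float64(391.4), 83.4), (50, np.float64(167.6), np.float64(390.9), 83.3), (56, np.float64(167.9), np.float64(390.2), 83.2), (62, np.float64(168.4), np.float64(389.8), 83.3), (68, np.float64(168.9), np.float64(389.2), 83.2), (74, np.float64(169.4), np.float64(388.7), 83.1), (80, np.float64(169.8), np.float64(388.2), 83.2)]
[(50, np.float64(164.5), np.float64(394.8), 85.2), (56, np.float64(164.8), np.float64(394.1), 85.2), (62, np.float64(165.4), np.float64(393.6), 85.2), (68, np.float64(165.7), np.float64(393.2), 85.2), (74, np.float64(166.3), np.float64(392.6), 85.2), (80, np.float64(166.8), np.float64(392.2), 85.2), (86, np.float64(167.2), np.float64(391.6), 85.2), (92, np.float64(167.7), np.float64(391.2), 85.3), (98, np.float64(168.1), np.float64(390.6), 85.2), (104, np.float64(168.6), np.float64(390.2), 85.3), (110, np.float64(168.9), np.float64(389.7), 85.4), (116, np.float64(169.7), np.float64(389.3), 85.3), (122, np.float64(170.0), np.float64(388.6), 85.3)]
```

>>> step_arm --plan '[[[0.03,0.2,0,0],[0.06,0.4,0,0],[0.06,0.4,0,0]]]'

```text
clock: 5.38
position: [0.5481, -0.1062, 0.2249]
tool_rot: [3.139, 0.006, -0.147]
force: [-0.8, -6.8, 0.9]
grip_width: 0.0155
```

```bash
python3 - <<'E'
from h import *
f=grab("wrist","w7")
from workcell import bot
o=bot.observe(); print(o["clock"],o["position"],o["tool_rot"],o["force"].round(2))
print([x[3] for x in width_z(f,range(40,140,6))])
E
```

```text
5.4333 [ 0.54807062 -0.1062053   0.22488113] [ 3.13898348  0.00571916 -0.14711144] [-1.07 -5.79  0.21]
[86.1, 86.1, 86.1, 86.2, 86.1, 86.3, 86.3, 86.4, 86.3, 86.4, 86.4, 86.5, 86.4, 86.6, 86.5, 86.6, 86.6]
```

>>> step_arm --plan '[[[-0.25,-1.8,0.03,0],[-0.5,-3.6,0.05,0],[-0.4,-5.4,0.2,0],[0.5,-7,0.5,0.1],[2,-7.9,0.5,0.22],[3.2,-7.9,0,0.345],[3.2,-7.9,-0.5,0.47],[3.2,-7.9,-1,0.595],[3.2,-7.9,-1.5,0.72],[3.2,-7.9,-2,0.845],[3.2,-7.9,-2.5,0.97],[3.2,-7.9,-3,1.095]]]'

```text
clock: 6.43
position: [0.5801, -0.1851, 0.1947]
tool_rot: [3.139, 0.006, 0.954]
force: [-0.4, -0.9, -0.9]
grip_width: 0.0154
```

```bash
python3 - <<'E'
from workcell import bot
o=bot.observe(); print(o["clock"],o["position"],o["tool_rot"],o["force"].round(2),o["qpos"].round(2))
E
```

```text
6.4333 [ 0.5801123  -0.18510314  0.19465355] [3.13894285 0.00552348 0.95389017] [-0.42 -0.9  -0.9 ] [ 0.61  0.85 -0.6   1.75  0.67  0.76  0.62]
```

>>> step_arm --plan '[[[0,0,-0.4,0.12],[0,0,-0.8,0.24],[0,0,-1.2,0.36],[0,0,-1.5,0.47],[0,0,-1.65,0.47],[0,0,-1.65,0.47]]]'

```text
clock: 6.93
position: [0.5801, -0.1852, 0.1781]
tool_rot: [3.139, 0.005, 1.421]
force: [-0.4, -0.4, -0.6]
grip_width: 0.0154
```

>>> step_arm --plan '[[[0,0,0,0],[0,0,0,0],[0,0,0,0]]]' --jaw 0.35

```text
clock: 7.18
position: [0.5802, -0.185, 0.1782]
tool_rot: [3.139, 0.005, 1.419]
force: [0.0, 0.7, 0.6]
grip_width: 0.0509
```

>>> step_arm --plan '[[[0,0,2,0],[0,0,4,0],[0,0,4,-0.12],[0,0,4,-0.24],[0,0,4,-0.36],[0,0,4,-0.485],[0,0,4,-0.61],[0,0,4,-0.735],[0,0,4,-0.86],[0,0,4,-0.985],[0,0,4,-1.11],[0,0,4,-1.235]]]'

```text
clock: 8.18
position: [0.5803, -0.1849, 0.2184]
tool_rot: [3.139, 0.005, 0.177]
force: [-0.1, -0.1, -0.0]
grip_width: 0.0557
```

>>> step_arm --plan '[[[0,0,0,-0.12],[0,0,0,-0.245],[0,0,0,-0.37],[0,0,0,-0.495],[0,0,0,-0.62],[0,0,0,-0.745],[0,0,0,-0.87],[0,0,0,-0.995],[0,0,0,-1.12],[0,0,0,-1.245],[0,0,0,-1.37],[0,0,0,-1.49]]]'

```text
clock: 9.18
position: [0.5804, -0.1848, 0.2186]
tool_rot: [3.139, 0.005, -1.32]
force: [-0.5, -0.5, 0.9]
grip_width: 0.0555
```

```bash
python3 - <<'E'
from h import *
from workcell import bot
f=grab("wrist","w8")
o=bot.observe(); print(o["clock"],o["position"],o["tool_rot"],o["force"].round(2),o["qpos"].round(2))
E
```

```text
9.2333 [ 0.58046905 -0.18452762  0.21862668] [ 3.13938036  0.00484239 -1.32937205] [0.01 0.45 0.21] [ 0.25  0.74 -0.06  1.76  0.06  0.64 -1.17]
```

View pics/w8.png

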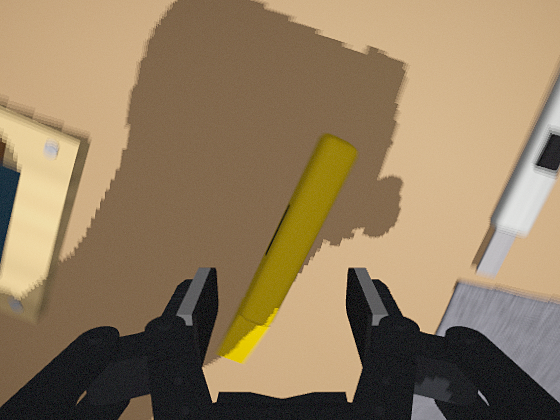

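>>> step_arm --plan '[[[0,0,0,-0.12],[0,0,0,-0.24],[0,0,-0.5,-0.36],[0,0,-2,-0.39],[0,0,-4,-0.39],[0,0,-4.0,-0.39]]]'

```text
clock: 9.73
position: [0.5796, -0.1838, 0.1759]
tool_rot: [3.136, 0.005, -1.717]
force: [-1.4, -1.0, -0.9]
grip_width: 0.0554
```

>>> step_arm --plan '[[[0,0,0,0],[0,0,0.05,0],[0,0,0.1,0],[0,0,0.1,0],[0,0,0.1,0]]]' --jaw 1 --force 110

```text
clock: 10.15
position: [0.5799, -0.184, 0.1783]
tool_rot: [3.137, 0.005, -1.716]
force: [-2.6, 1.0, 7.5]
grip_width: 0.0154
```

```bash
python3 - <<'E'
from h import *
from workcell import bot
f=grab("wrist","w9")
o=bot.observe(); print(o["clock"],o["position"],o["tool_rot"],o["force"].round(2),o["grip_width"])
E
```

```text
10.2 [ 0.57985494 -0.18400318  0.17829063] [ 3.13710014  0.00528856 -1.71646083] [-2.33  0.59  6.98] 0.015574843721182974
```

View pics/w9.png

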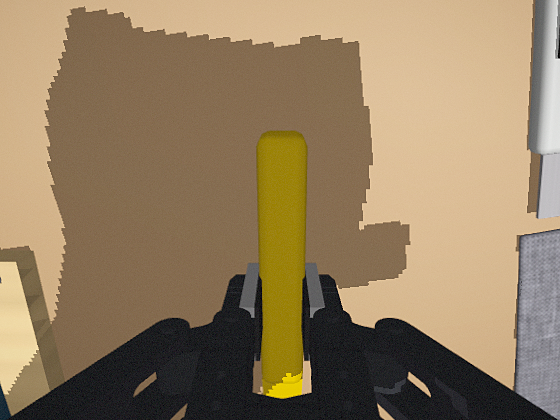

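>>> step_arm --plan '[[[0,0,4,0],[0,0,8,0.1],[0,2,12,0.22],[0.2,5,13,0.345],[0.3,9,13,0.47],[0.4,13,13,0.595],[0.6,17,13,0.72],[0.8,21,13,0.845],[1,25,13,0.97],[1.1,29,13,1.095],[1.2,33,13,1.22],[1.3,36.5,13,1.345]]]'

```text
clock: 11.2
position: [0.5925, 0.1837, 0.3095]
tool_rot: [3.138, 0.004, -0.364]
force: [0.5, 0.2, -0.4]
grip_width: 0.0154
```

```bash
python3 - <<'E'
from workcell import bot
o=bot.observe(); print(o["clock"],o["position"],o["tool_rot"],o["force"].round(2),o["qpos"].round(2))
E
```

```text
11.2 [0.59247921 0.18365841 0.30947669] [ 3.13813064  0.00410161 -0.36415504] [ 0.53  0.16 -0.37] [-0.19  0.64 -0.31  1.68  0.24  0.86 -0.96]
```

>>> step_arm --plan '[[[0.07,1.5,0,0.1],[0.07,2.4,0,0.218],[0.07,2.4,-2,0.218],[0.07,2.4,-5,0.218],[0.07,2.4,-7.8,0.218],[0.07,2.4,-8.1,0.218],[0.07,2.4,-8.1,0.218]]]'

```text
clock: 11.78
position: [0.593, 0.2075, 0.2282]
tool_rot: [3.137, 0.006, -0.146]
force: [0.8, 0.1, 0.3]
grip_width: 0.0154
```

```bash
python3 - <<'E'
from h import *
from workcell import bot
s=grab("scene","s10"); crop(s,270,150,420,260,5,"cs10"); t=grab("top","t10"); crop(t,170,150,300,240,6,"ct10")
o=bot.observe(); print(o["clock"],o["position"],o["tool_rot"],o["force"].round(2))
E
```

```text
11.8833 [0.5937307  0.20782731 0.23035878] [ 3.13895242e+00  2.33073523e-03 -1.46188546e-01] [ 0.38  0.16 -1.03]
```

View pics/cs10.png

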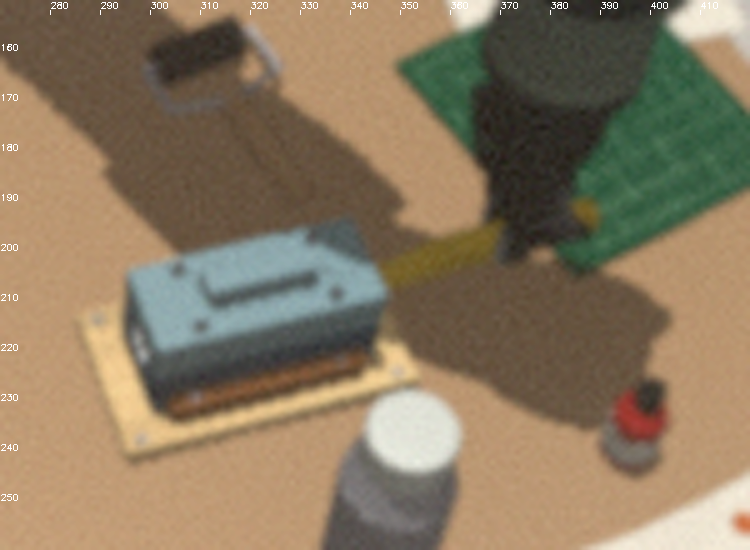

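View pics/ct10.png

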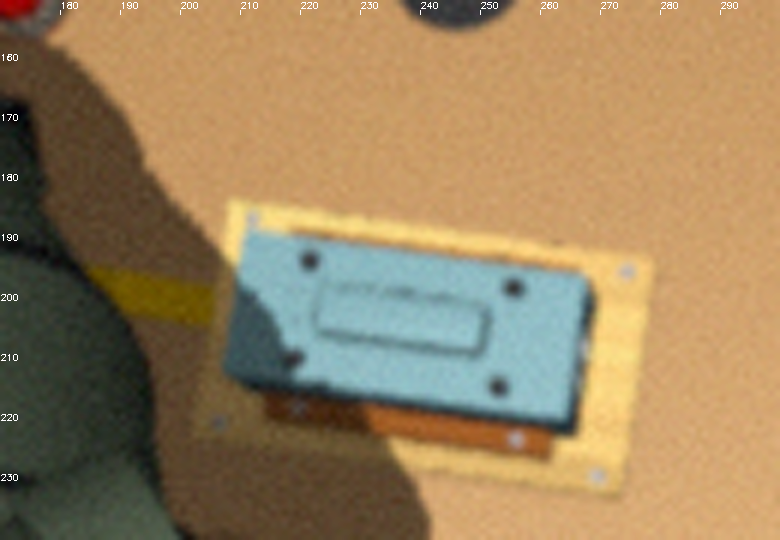

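```bash
python3 - <<'E'
from h import *
from workcell import bot
t=load("t10"); a=np.radians(-8.4); ex=np.array([np.cos(a),np.sin(a)]); ey=np.array([-ex[1],ex[0]])
hsv=cv2.cvtColor(t["pixels"],cv2.COLOR_BGR2HSV); m=cv2.inRange(hsv,(20,150,40),(33,255,255))[185:215,180:208]
for c in range(7,26,3):
    r=np.where(m[:,c])[0]; 
    if len(r): P=onz(t,[(180+c,185+r.mean())],.06)[0]; print(180+c,185+r.min(),185+r.max(),P[:2]@ex,P[:2]@ey)
U=onz(t,np.array([(247,230),(225,375)])/6+[170,150],.084)[:,:2]; print("end mid",U.mean(0)@ex,U.mean(0)@ey)
o=bot.observe(); print(o["position"],o["position"][:2]@ex,o["position"][:2]@ey)
E
```

```text
187 194 198 0.5612003623161018 0.25552326352250393
190 195 202 0.5556109253633597 0.24633103912389168
193 195 202 0.5567219468770382 0.2382827963548354
196 196 203 0.5551562789224398 0.22979622504902134
199 196 203 0.5562664271468459 0.2217654524610256
202 197 204 0.554702523751808 0.21330137479595343
205 197 204 0.5558118252811923 0.2052870830612842
end mid 0.5546110581320366 0.18923737452881395
[0.5937307  0.20782731 0.23035878] 0.5570013112617943 0.29233178682184957
```

>>> step_arm --plan '[[[0,0,-0.4,0],[0,0,-0.4,0],[-0.1,-0.7,-0.4,0],[-0.2,-1.4,-0.4,0],[-0.29,-1.98,-0.4,0],[-0.29,-1.98,-0.4,0]]]'

```text
clock: 12.38
position: [0.5909, 0.186, 0.2265]
tool_rot: [3.138, 0.002, -0.148]
force: [-0.2, -0.4, -0.8]
grip_width: 0.0157
```

```bash
python3 - <<'E'
from workcell import bot
o=bot.observe(); print(o["clock"],o["position"],o["tool_rot"],o["force"].round(2))
E
```

```text
12.3833 [0.59089312 0.18596794 0.22646545] [ 3.13781572e+00  2.28752640e-03 -1.48084980e-01] [-0.2  -0.36 -0.84]
```

>>> step_arm --plan '[[[0,0,-0.1,0],[-0.04,-0.3,-0.12,0],[-0.09,-0.6,-0.12,0],[-0.12,-0.8,-0.12,0],[-0.12,-0.8,-0.12,0]]]'

```text
clock: 12.8
position: [0.5897, 0.1783, 0.2255]
tool_rot: [3.139, 0.002, -0.148]
force: [1.1, 3.6, -0.2]
grip_width: 0.0157
```

>>> step_arm --plan '[[[-0.03,-0.2,0,0],[-0.06,-0.4,0,0],[-0.09,-0.6,0,0],[-0.12,-0.8,0,0],[-0.12,-0.8,0,0]]]'

```text
clock: 13.22
position: [0.5885, 0.1708, 0.2256]
tool_rot: [3.14, 0.001, -0.147]
force: [1.3, 4.9, -1.2]
grip_width: 0.0156
```

```bash
python3 - <<'E'
from h import *
from workcell import bot
s=grab("scene","s11"); crop(s,270,150,420,260,5,"cs11")
o=bot.observe(); print(o["clock"],o["position"],o["tool_rot"],o["force"].round(2))
E
```

```text
13.2667 [0.58854455 0.17082604 0.22555997] [ 3.14029406e+00  1.42449539e-03 -1.47139731e-01] [ 0.88  5.7  -1.3 ]
```

View pics/cs11.png

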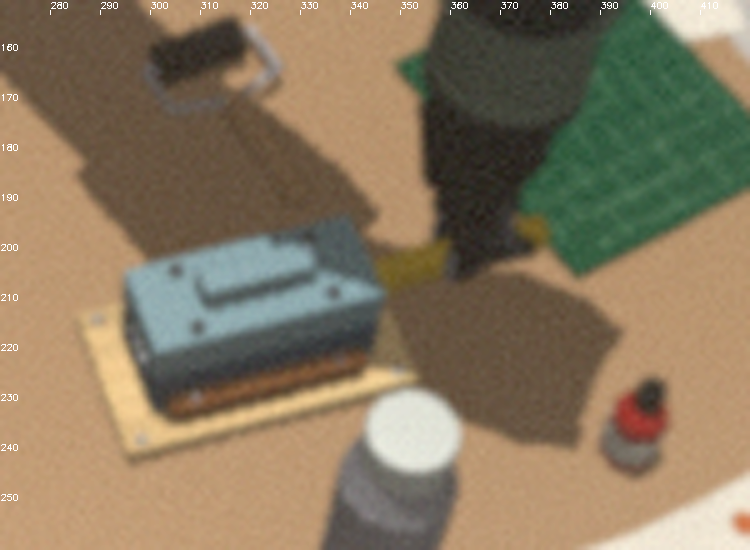

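>>> step_arm --plan '[[[-0.03,-0.2,0,0],[-0.06,-0.4,0,0],[-0.09,-0.6,0,0],[-0.1,-0.7,0,0],[-0.1,-0.7,0,0]]]'

```text
clock: 13.68
position: [0.5875, 0.1643, 0.2256]
tool_rot: [3.141, 0.001, -0.147]
force: [0.3, 5.3, -2.1]
grip_width: 0.0156
```

```bash
python3 - <<'E'
from h import *
from workcell import bot
s=grab("scene","s12"); crop(s,270,150,420,260,5,"cs12")
s0=load("scene0"); crop(s0,270,150,420,260,5,"cs00")
o=bot.observe(); print(o["clock"],o["position"],o["tool_rot"],o["force"].round(2))
E
```

```text
13.7333 [0.58750891 0.16431241 0.22563288] [ 3.14127022e+00  1.23703810e-03 -1.46565400e-01] [ 0.28  5.7  -1.23]
```

View pics/cs12.png

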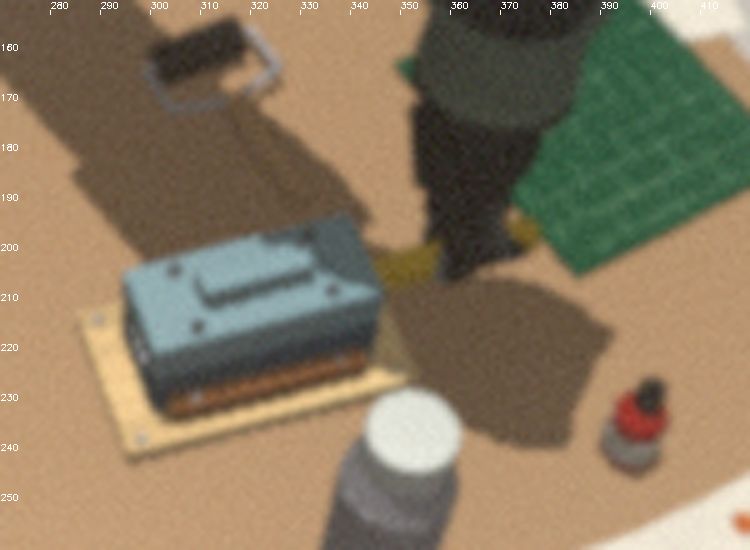

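View pics/cs00.png

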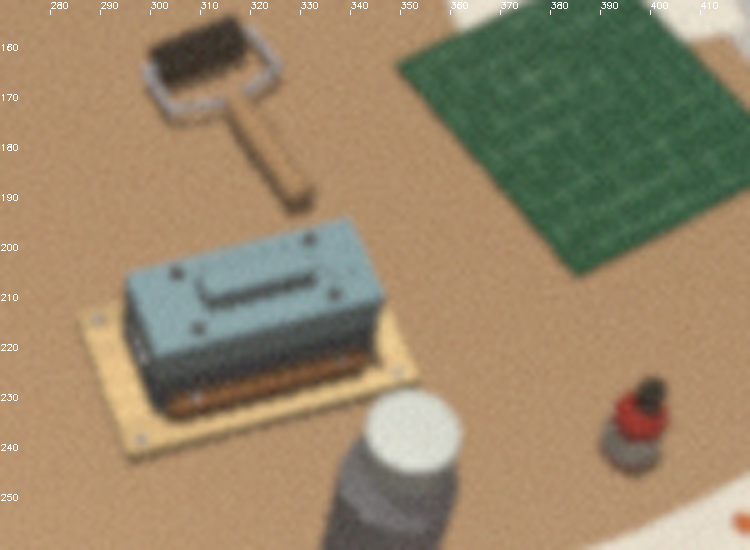

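>>> step_arm --plan '[[[0.25,1.8,0.03,0],[0.5,3.6,0.05,0],[0.7,4.8,0.1,0],[0.7,5,3,0],[0.7,5,6.5,-0.1],[0.6,3,9,-0.2],[0.5,0,9,-0.32],[0.4,-4,9,-0.44],[0.2,-8,9,-0.565],[0,-12,9,-0.69],[-0.2,-16,9,-0.815],[-0.4,-20,9,-0.94]]]'

```text
clock: 14.73
position: [0.583, -0.0377, 0.3158]
tool_rot: [3.141, 0.001, -1.093]
force: [1.5, 1.4, -0.4]
grip_width: 0.0153
```

```bash
python3 - <<'E'
from workcell import bot
o=bot.observe(); print(o["clock"],o["position"],o["tool_rot"],o["force"].round(2))
E
```

```text
14.7333 [ 0.58298103 -0.0377305   0.31577939] [ 3.14104417e+00  9.96204927e-04 -1.09266032e+00] [ 1.51  1.39 -0.38]
```

>>> step_arm --plan '[[[-0.1,-4,0,-0.12],[-0.2,-8,0,-0.245],[-0.3,-12,-2,-0.37],[-0.3,-14.7,-5,-0.495],[-0.3,-14.7,-9,-0.624],[-0.3,-14.7,-12.5,-0.624],[-0.3,-14.7,-13.6,-0.624],[-0.3,-14.7,-13.6,-0.624],[-0.3,-14.7,-13.65,-0.624]]]'

```text
clock: 15.48
position: [0.5801, -0.1845, 0.1795]
tool_rot: [3.14, 0.001, -1.715]
force: [0.4, -0.1, -0.4]
grip_width: 0.0152
```

```bash
python3 - <<'E'
from workcell import bot
o=bot.observe(); print(o["clock"],o["position"],o["tool_rot"],o["force"].round(2))
E
```

```text
15.4833 [ 0.58011777 -0.18454105  0.17945489] [ 3.14034418e+00  1.09402157e-03 -1.71489610e+00] [ 0.4  -0.05 -0.41]
```

Within a millimetre of the bench. I'll release, turn a half turn and regrip.

>>> step_arm --plan '[[[0,0,-0.1,0],[0,0,-0.1,0],[0,0,-0.1,0]]]' --jaw 0.35

```text
clock: 15.73
position: [0.5804, -0.1845, 0.1792]
tool_rot: [3.141, 0.001, -1.714]
force: [0.3, -0.4, 0.3]
grip_width: 0.0513
```

>>> step_arm --plan '[[[0,0,2,0],[0,0,4,0],[0,0,4,0.12],[0,0,4,0.245],[0,0,4,0.37],[0,0,4,0.495],[0,0,4,0.62],[0,0,4,0.745],[0,0,4,0.87],[0,0,4,0.995],[0,0,4,1.12],[0,0,4,1.245]]]'

```text
clock: 16.73
position: [0.5804, -0.1845, 0.2198]
tool_rot: [3.141, 0.0, -0.463]
force: [-0.2, -0.0, -0.4]
grip_width: 0.0554
```

>>> step_arm --plan '[[[0,0,0,0.12],[0,0,0,0.245],[0,0,0,0.37],[0,0,0,0.495],[0,0,0,0.62],[0,0,0,0.745],[0,0,0,0.87],[0,0,0,0.995],[0,0,0,1.12],[0,0,0,1.245],[0,0,0,1.37],[0,0,0,1.495]]]'

```text
clock: 17.73
position: [0.5804, -0.1847, 0.2204]
tool_rot: [3.14, 0.001, 1.037]
force: [0.6, 0.2, -0.1]
grip_width: 0.0558
```

```bash
python3 - <<'E'
from workcell import bot
o=bot.observe(); print(o["clock"],o["position"],o["tool_rot"],o["force"].round(2),o["qpos"].round(2))
E
```

```text
17.7333 [ 0.58044134 -0.18473447  0.22038213] [3.14018065e+00 8.36947031e-04 1.03696202e+00] [ 0.61  0.24 -0.06] [ 0.64  0.82 -0.66  1.74  0.66  0.81  0.7 ]
```

>>> step_arm --plan '[[[0,0,0,0.12],[0,0,0,0.24],[0,0,-0.5,0.36],[0,0,-2,0.39],[0,0,-4,0.39],[0,0,-4.1,0.39],[0,0,-4.1,0.39]]]'

```text
clock: 18.32
position: [0.5801, -0.1846, 0.1785]
tool_rot: [-3.141, 0.001, 1.425]
force: [0.6, 0.6, 0.1]
grip_width: 0.0557
```

>>> step_arm --plan '[[[0,0,0,0],[0,0,0.05,0],[0,0,0.1,0],[0,0,0.1,0],[0,0,0.1,0]]]' --jaw 1 --force 110

```text
clock: 18.73
position: [0.5804, -0.1845, 0.1807]
tool_rot: [3.141, 0.001, 1.425]
force: [-3.6, 0.5, 11.3]
grip_width: 0.0154
```

```bash
python3 - <<'E'
from h import *
from workcell import bot
f=grab("wrist","w13")
o=bot.observe(); print(o["clock"],o["position"],o["tool_rot"],o["force"].round(2),o["grip_width"])
E
```

```text
18.7833 [ 0.5803825  -0.18449963  0.18071408] [3.14084771e+00 1.27367049e-03 1.42515752e+00] [-3.8   1.34 11.88] 0.01558858345062634
```

View pics/w13.png

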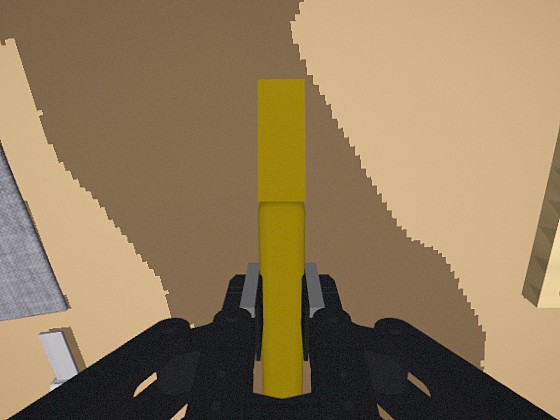

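>>> step_arm --plan '[[[0,0,1,0],[-0.5,0,2.5,-0.12],[-1,0,4,-0.245],[-1.5,0,5.0,-0.37],[-2,0,5.0,-0.495],[-2.5,0,5.0,-0.62],[-3,0,5.0,-0.745],[-3.5,0,5.0,-0.87],[-3.8,0,5.0,-0.995],[-3.8,0,5.0,-1.12],[-3.8,0.5,5.0,-1.245],[-3.8,1.5,5.0,-1.37]]]'

```text
clock: 19.78
position: [0.5424, -0.1703, 0.2318]
tool_rot: [3.14, 0.0, 0.047]
force: [0.4, -0.2, -0.6]
grip_width: 0.0154
```

```bash
python3 - <<'E'
from workcell import bot
o=bot.observe(); print(o["clock"],o["position"],o["tool_rot"],o["force"].round(2))
from h import *
f=load("w13"); T=onz(f,[(281.5,79)],.002)[0]; S=onz(f,[(281.5,202)],.024)[0]; p=np.array([.58038,-.1845]); y=1.42516+np.pi/2; d=np.array([np.cos(y),np.sin(y)]); n=np.array([-d[1],d[0]])
print((T[:2]-p)@d,(T[:2]-p)@n,(S[:2]-p)@d)
E
```

```text
19.7833 [ 0.5423742  -0.17033254  0.23176838] [3.14016495e+00 1.93029297e-04 4.71267789e-02] [ 0.39 -0.22 -0.58]
0.08455111615102236 -0.00034897601948868446 0.04174292090580191
```

>>> step_arm --plan '[[[0.05,1.0,-0.1,-0.12],[0.05,2.0,-0.28,-0.194],[0.05,3.2,-0.28,-0.194],[0.05,3.2,-0.28,-0.194]]]'

```text
clock: 20.12
position: [0.5432, -0.1356, 0.2298]
tool_rot: [3.141, -0.001, -0.141]
force: [0.3, 1.3, -1.2]
grip_width: 0.015
```

```bash
python3 - <<'E'
from h import *
from workcell import bot
f=grab("wrist","w14"); crop(f,170,0,400,150,3,"c14")
o=bot.observe(); print(o["clock"],o["position"],o["tool_rot"],o["force"].round(2))
E
```

```text
20.1667 [ 0.54313897 -0.13697353  0.22965937] [ 3.14061329e+00 -4.60735033e-04 -1.41599548e-01] [-0.06 -1.41 -1.41]
```

View pics/c14.png

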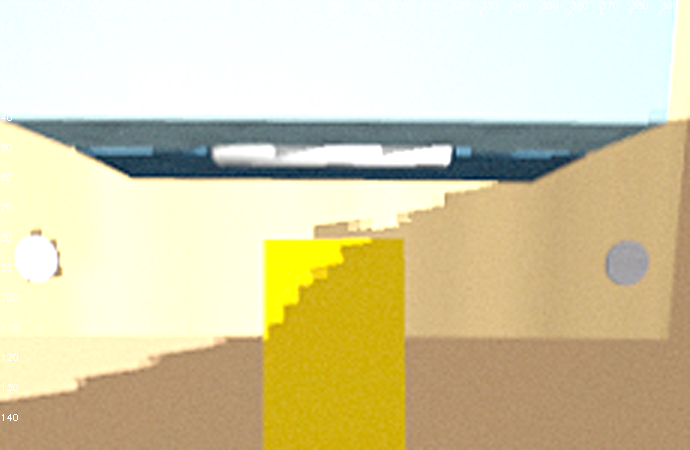

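```bash
python3 - <<'E'
from h import *
f=load("w14"); print(width_z(f,range(2,40,5)))
E
```

```text
[(2, np.float64(164.9), np.float64(394.3), 86.2), (7, np.float64(165.2), np.float64(394.1), 86.3), (12, np.float64(165.8), np.float64(393.4), 86.0), (17, np.float64(166.0), np.float64(393.2), 86.2), (22, np.float64(166.6), np.float64(392.6), 86.0), (27, np.float64(166.9), np.float64(392.3), 86.1), (32, np.float64(167.4), np.float64(391.8), 86.0), (37, np.float64(167.8), np.float64(391.4), 85.9)]
```

>>> step_arm --plan '[[[0,0,-0.1,-0.004],[0.09,0.6,-0.1,-0.005],[0.17,1.2,-0.1,-0.005],[0.26,1.8,-0.1,-0.005],[0.3,2.1,-0.15,-0.005],[0.36,2.5,-0.2,-0.005],[0.36,2.5,-0.2,-0.005]]]'

```text
clock: 20.75
position: [0.5469, -0.111, 0.2276]
tool_rot: [3.141, -0.001, -0.145]
force: [1.1, 0.2, 0.4]
grip_width: 0.0154
```

>>> step_arm --plan '[[[0.03,0.2,0,0],[0.06,0.4,0,0],[0.09,0.6,0,0],[0.12,0.8,0,0],[0.12,0.8,0,0]]]'

```text
clock: 21.17
position: [0.5481, -0.1034, 0.2276]
tool_rot: [3.14, -0.0, -0.146]
force: [-0.3, -3.9, 1.3]
grip_width: 0.0153
```

```bash
python3 - <<'E'
from h import *
from workcell import bot
f=grab("wrist","w15")
o=bot.observe(); print(o["clock"],o["position"],o["tool_rot"],o["force"].round(2))
print([x[3] for x in width_z(f,range(40,140,6))])
E
```

```text
21.2167 [ 0.54804002 -0.10344369  0.22762272] [ 3.14019586e+00 -3.65801540e-04 -1.45960391e-01] [-0.7  -4.15  0.98]
[87.4, 87.4, 87.3, 87.2, 87.2, 87.2, 87.2, 87.1, 87.1, 87.0, 87.1, 87.0, 87.0, 86.9, 87.0, 86.8, 86.9]
```

>>> step_arm --plan '[[[0.03,0.2,0,0],[0.06,0.4,0,0],[0.09,0.6,0,0],[0.12,0.8,0,0],[0.13,0.9,0,0]]]'

```text
clock: 21.63
position: [0.5492, -0.0951, 0.2277]
tool_rot: [3.139, -0.0, -0.147]
force: [-1.4, -6.9, 1.7]
grip_width: 0.0152
```

>>> step_arm --plan '[[[0.03,0.2,0,0],[0.04,0.3,0,0],[0.04,0.3,0,0]]]'

```text
clock: 21.88
position: [0.5495, -0.0927, 0.2277]
tool_rot: [3.138, -0.0, -0.147]
force: [-0.5, -5.9, 1.3]
grip_width: 0.0153
```

```bash
python3 - <<'E'
from h import *
from workcell import bot
f=grab("wrist","w16")
o=bot.observe(); print(o["clock"],o["position"],o["tool_rot"],o["force"].round(2))
print([x[3] for x in width_z(f,range(40,180,8))])
E
```

```text
21.9333 [ 0.54955397 -0.09274538  0.22768943] [ 3.13810191e+00 -8.98122515e-05 -1.47558271e-01] [-0.42 -6.    1.43]
[90.6, 90.6, 90.5, 90.6, 90.6, 90.7, 90.7, 90.7, 90.7, 90.8, 90.7, 90.8, 91.0, 90.9, 90.9, 91.1, 91.2, 91.2]
```

>>> step_arm --plan '[[[0.03,0.2,0,0],[0.03,0.2,0,0]]]'

```text
clock: 22.1
position: [0.5497, -0.0914, 0.2277]
tool_rot: [3.137, 0.0, -0.148]
force: [-1.1, -6.9, 1.4]
grip_width: 0.0153
```

>>> step_arm --plan '[[[0.03,0.2,0,0],[0.03,0.2,0,0]]]'

```text
clock: 22.27
position: [0.5499, -0.0905, 0.2278]
tool_rot: [3.135, 0.0, -0.15]
force: [-1.3, -8.6, 1.6]
grip_width: 0.0153
```

>>> step_arm --plan '[[[0.04,0.3,0,0],[0.04,0.3,0,0]]]'

```text
clock: 22.43
position: [0.5499, -0.0897, 0.2278]
tool_rot: [3.132, 0.001, -0.152]
force: [-2.0, -16.8, 2.8]
grip_width: 0.0152
```

>>> step_arm --plan '[[[0.04,0.3,0,0],[0.04,0.3,0,0]]]'

```text
clock: 22.6
position: [0.5499, -0.0891, 0.228]
tool_rot: [3.128, 0.002, -0.154]
force: [-2.5, -18.0, 4.0]
grip_width: 0.0156
```

```bash
python3 - <<'E'
from h import *
from workcell import bot
f=grab("wrist","w17"); crop(f,170,40,400,260,3,"c17")
o=bot.observe(); print(o["clock"],o["position"],o["tool_rot"],o["force"].round(2))
print([x[3] for x in width_z(f,range(40,190,8))])
E
```

```text
22.65 [ 0.54993231 -0.08911587  0.22793804] [ 3.12817221e+00  1.51084879e-03 -1.54340074e-01] [ -2.9  -17.25   4.72]
[91.1, 91.3, 91.3, 91.2, 91.3, 91.4, 91.3, 91.4, 91.4, 91.4, 91.6, 91.6, 91.5, 91.6, 91.9, 91.8, 92.0, 91.9, 91.8]
```

View pics/c17.png

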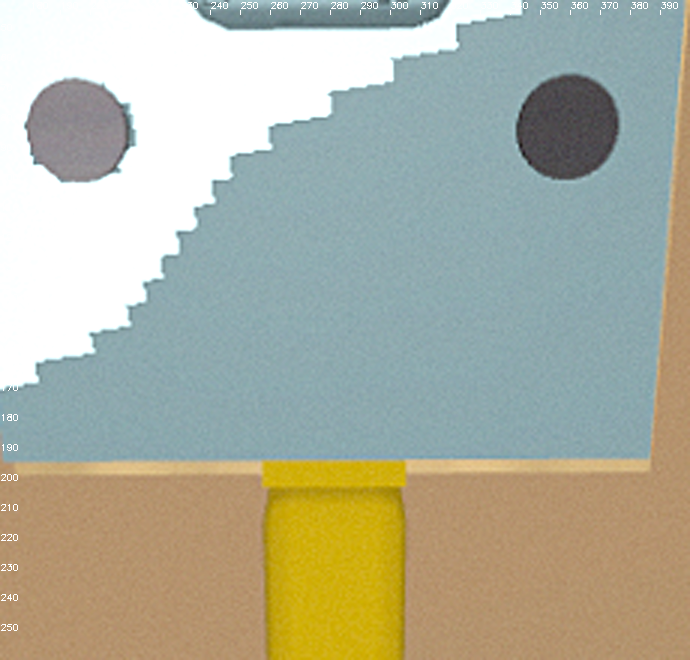

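>>> step_arm --plan '[[[-0.25,-1.8,0,0],[-0.5,-3.6,0.03,0],[-0.75,-5.4,0.1,0],[-0.5,-7.2,0.3,0],[0.5,-8.8,0.3,0.1],[1.8,-9.5,0.3,0.22],[3.0,-9.5,-0.2,0.345],[3.0,-9.5,-0.7,0.47],[3.0,-9.5,-1.2,0.595],[3.0,-9.5,-1.7,0.72],[3.0,-9.5,-2.2,0.845],[3.0,-9.5,-2.7,0.97]]]'

```text
clock: 23.65
position: [0.5799, -0.1839, 0.2006]
tool_rot: [3.128, 0.001, 0.822]
force: [-0.1, 0.1, -0.9]
grip_width: 0.0153
```

```bash
python3 - <<'E'
from workcell import bot
o=bot.observe(); print(o["clock"],o["position"],o["tool_rot"],o["force"].round(2))
E
```

```text
23.65 [ 0.57994626 -0.18390907  0.20061262] [3.12845556e+00 1.18276105e-03 8.21777669e-01] [-0.15  0.07 -0.89]
```

>>> step_arm --plan '[[[0,0,-0.3,0.12],[0,0,-0.6,0.245],[0,0,-1.0,0.37],[0,0,-1.4,0.495],[0,0,-1.8,0.603],[0,0,-1.95,0.603],[0,0,-1.95,0.603]]]'

```text
clock: 24.23
position: [0.5799, -0.1839, 0.1811]
tool_rot: [3.129, 0.001, 1.422]
force: [-0.1, -0.2, 2.7]
grip_width: 0.0152
```

>>> step_arm --plan '[[[0,0,0,0],[0,0,0,0],[0,0,0,0]]]' --jaw 0.35

```text
clock: 24.48
position: [0.58, -0.1839, 0.1811]
tool_rot: [3.129, 0.001, 1.42]
force: [0.9, 0.0, 0.1]
grip_width: 0.0511
```

>>> step_arm --plan '[[[0,0,2,0],[0,0,4,0],[0,0,4,-0.12],[0,0,4,-0.245],[0,0,4,-0.37],[0,0,4,-0.495],[0,0,4,-0.62],[0,0,4,-0.745],[0,0,4,-0.87],[0,0,4,-0.995],[0,0,4,-1.12],[0,0,4,-1.245]]]'

```text
clock: 25.48
position: [0.58, -0.1837, 0.2213]
tool_rot: [3.129, 0.0, 0.168]
force: [0.3, 0.0, -0.1]
grip_width: 0.0553
```

>>> step_arm --plan '[[[0,0,0,-0.12],[0,0,0,-0.245],[0,0,0,-0.37],[0,0,0,-0.495],[0,0,0,-0.62],[0,0,0,-0.745],[0,0,0,-0.87],[0,0,0,-0.995],[0,0,0,-1.12],[0,0,0,-1.245],[0,0,0,-1.37],[0,0,0,-1.495]]]'

```text
clock: 26.48
position: [0.5801, -0.1835, 0.2214]
tool_rot: [3.129, 0.0, -1.332]
force: [0.2, -0.9, -0.2]
grip_width: 0.0552
```

```bash
python3 - <<'E'
from workcell import bot
o=bot.observe(); print(o["clock"],o["position"],o["tool_rot"],o["force"].round(2),o["qpos"].round(2))
E
```

```text
26.4833 [ 0.58009879 -0.18347125  0.22140684] [ 3.12904106e+00  3.40326142e-04 -1.33190637e+00] [ 0.24 -0.94 -0.22] [ 0.26  0.74 -0.07  1.76  0.09  0.66 -1.2 ]
```

>>> step_arm --plan '[[[0,0,0,-0.12],[0,0,0,-0.24],[0,0,-0.5,-0.36],[0,0,-2,-0.39],[0,0,-4,-0.39],[0,0,-4.1,-0.39],[0,0,-4.1,-0.39]]]'

```text
clock: 27.07
position: [0.5799, -0.1832, 0.1799]
tool_rot: [3.127, 0.001, -1.722]
force: [0.5, -0.1, 0.7]
grip_width: 0.0556
```

>>> step_arm --plan '[[[0,0,0,0],[0,0,0.05,0],[0,0,0.1,0],[0,0,0.1,0],[0,0,0.1,0]]]' --jaw 1 --force 110

```text
clock: 27.48
position: [0.5801, -0.1833, 0.1823]
tool_rot: [3.129, 0.001, -1.722]
force: [-3.5, 2.1, 14.3]
grip_width: 0.0154
```

```bash
python3 - <<'E'
from h import *
from workcell import bot
f=grab("wrist","w18")
o=bot.observe(); print(o["clock"],o["position"],o["tool_rot"],o["force"].round(2),o["grip_width"])
E
```

```text
27.5333 [ 0.5801676  -0.18330568  0.18232927] [ 3.12885316e+00  5.82930280e-04 -1.72224662e+00] [-2.49  1.29 13.47] 0.015324099077807015
```

View pics/w18.png

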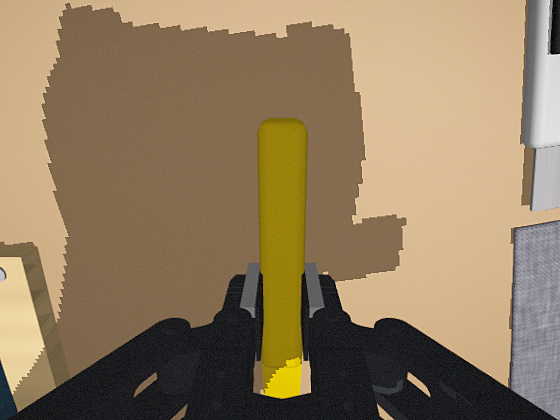

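>>> step_arm --plan '[[[0,0,4,0],[0,0,8,0.1],[0,2,12,0.22],[0.2,5,13.5,0.345],[0.3,9,13.5,0.47],[0.4,13,13.5,0.595],[0.6,17,13.5,0.72],[0.8,21,13.5,0.845],[1,25,13.5,0.97],[1.1,29,13.5,1.095],[1.2,33,13.5,1.22],[1.3,36.5,13.5,1.345]]]'

```text
clock: 28.53
position: [0.5927, 0.1843, 0.3182]
tool_rot: [3.13, -0.0, -0.37]
force: [0.1, 0.2, -0.1]
grip_width: 0.0151
```

```bash
python3 - <<'E'
from workcell import bot
o=bot.observe(); print(o["clock"],o["position"],o["tool_rot"],o["force"].round(2))
E
```

```text
28.5333 [0.59273546 0.18434125 0.31820296] [ 3.12974072e+00 -2.21467670e-04 -3.70366717e-01] [ 0.06  0.24 -0.06]
```

>>> step_arm --plan '[[[0.05,1.5,0,0.11],[0.05,1.9,0,0.223],[0.05,1.9,-2,0.223],[0.05,1.9,-5,0.223],[0.05,1.9,-7.8,0.223],[0.05,1.9,-8.7,0.223],[0.05,1.9,-8.7,0.223],[0.05,1.9,-8.7,0.223]]]'

```text
clock: 29.2
position: [0.5935, 0.2034, 0.2322]
tool_rot: [3.13, -0.001, -0.147]
force: [-0.5, 0.9, -0.6]
grip_width: 0.0151
```

```bash
python3 - <<'E'
from h import *
from workcell import bot
o=bot.observe(); print(o["clock"],o["position"],o["tool_rot"],o["force"].round(2))
s=grab("scene","s19"); crop(s,270,150,420,260,5,"cs19"); t=grab("top","t19"); crop(t,170,150,300,240,6,"ct19")
a=np.radians(-8.4); ex=np.array([np.cos(a),np.sin(a)]); ey=np.array([-ex[1],ex[0]])
hsv=cv2.cvtColor(t["pixels"],cv2.COLOR_BGR2HSV); m=cv2.inRange(hsv,(20,150,40),(33,255,255))[185:215,180:208]
for c in range(10,26,3):
    r=np.where(m[:,c])[0]; 
    if len(r): P=onz(t,[(180+c,185+r.mean())],.06)[0]; print(180+c,185+r.min(),185+r.max(),P[:2]@ex,P[:2]@ey)
E
```

```text
29.2 [0.5935246  0.20344916 0.23219216] [ 3.12994406e+00 -6.99234126e-04 -1.47499331e-01] [-0.5   0.9  -0.57]
190 194 198 0.5623106366895411 0.2474607800646449
193 195 202 0.5567219468770382 0.2382827963548354
196 195 202 0.5578322549769492 0.23024214858223604
199 195 202 0.5589418812458717 0.2222088570570057
202 196 203 0.5573759000645336 0.2137417911803852
205 197 203 0.5571480800868919 0.2055059863829541
```

View pics/cs19.png

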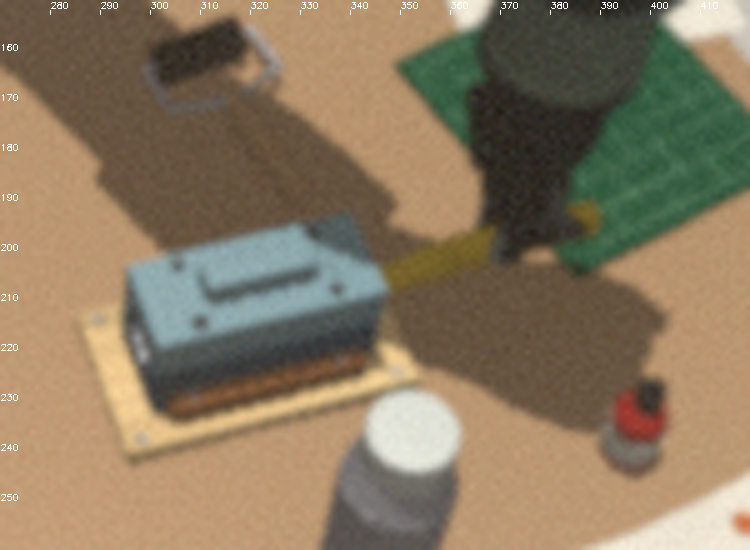

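>>> step_arm --plan '[[[-0.1,0,-0.16,0],[-0.1,0,-0.18,0],[-0.2,-0.7,-0.18,0],[-0.3,-1.4,-0.18,0],[-0.4,-2.0,-0.2,0],[-0.47,-2.5,-0.26,0],[-0.47,-2.5,-0.28,0]]]'

```text
clock: 29.88
position: [0.5892, 0.1768, 0.2302]
tool_rot: [3.13, -0.002, -0.149]
force: [-0.5, -0.6, -1.0]
grip_width: 0.0149
```

>>> step_arm --plan '[[[-0.03,-0.2,0,0],[-0.06,-0.4,0,0],[-0.09,-0.6,0,0],[-0.12,-0.8,0,0],[-0.15,-1.0,0,0],[-0.16,-1.1,0,0]]]'

```text
clock: 30.38
position: [0.5875, 0.1656, 0.2302]
tool_rot: [3.13, -0.002, -0.149]
force: [-0.3, -0.2, 0.4]
grip_width: 0.0153
```

```bash
python3 - <<'E'
from workcell import bot
o=bot.observe(); print(o["clock"],o["position"],o["tool_rot"],o["force"].round(2), o["position"]@[.1461,.9893,0])
E
```

```text
30.3833 [0.58749707 0.165584   0.23015649] [ 3.12983560e+00 -2.18905423e-03 -1.49199946e-01] [-0.34 -0.24  0.43] 0.24964557238232918
```

>>> step_arm --plan '[[[-0.03,-0.2,-0.05,0],[-0.06,-0.4,-0.08,0],[-0.09,-0.6,-0.08,0],[-0.1,-0.7,-0.08,0]]]'

```text
clock: 30.72
position: [0.5865, 0.1593, 0.2295]
tool_rot: [3.132, -0.003, -0.149]
force: [0.9, 6.1, -1.0]
grip_width: 0.0152
```

>>> step_arm --plan '[[[-0.03,-0.2,0,0],[-0.04,-0.3,0,0]]]'

```text
clock: 30.88
position: [0.5861, 0.1572, 0.2297]
tool_rot: [3.134, -0.003, -0.148]
force: [1.1, 6.9, -1.1]
grip_width: 0.0152
```

>>> step_arm --plan '[[[-0.03,-0.2,0,0],[-0.04,-0.3,0,0]]]'

```text
clock: 31.05
position: [0.5857, 0.155, 0.2298]
tool_rot: [3.135, -0.004, -0.147]
force: [0.4, 5.6, -2.0]
grip_width: 0.015
```

>>> step_arm --plan '[[[-0.03,-0.2,0,0],[-0.04,-0.3,0,0]]]'

```text
clock: 31.22
position: [0.5854, 0.154, 0.2302]
tool_rot: [3.139, -0.005, -0.145]
force: [2.0, 16.1, -0.5]
grip_width: 0.0151
```

>>> step_arm --plan '[[[-0.03,-0.2,0,0],[-0.04,-0.3,0,0]]]'

```text
clock: 31.38
position: [0.585, 0.1532, 0.2307]
tool_rot: [-3.139, -0.006, -0.144]
force: [2.3, 16.8, 0.0]
grip_width: 0.0151
```

>>> step_arm --plan '[[[-0.03,-0.2,0,0],[-0.04,-0.3,0,0]]]'

```text
clock: 31.55
position: [0.5846, 0.1524, 0.2311]
tool_rot: [-3.135, -0.007, -0.142]
force: [0.7, 18.0, -1.2]
grip_width: 0.0151
```

>>> step_arm --plan '[[[0.25,1.8,-0.05,0],[0.5,3.6,-0.03,0],[0.75,5.2,0.1,0],[0.75,5.4,3,0],[0.75,5.4,6.5,-0.1],[0.5,3,9.5,-0.2],[0.3,0,9.5,-0.32],[0,-4,9.5,-0.44],[-0.5,-8,9.5,-0.56],[-1,-12,9.5,-0.68],[-1.5,-16,9.5,-0.8],[-2,-20,9.5,-0.92]]]'

```text
clock: 32.55
position: [0.5641, -0.0493, 0.3264]
tool_rot: [-3.135, -0.007, -1.068]
force: [0.9, 0.1, -1.2]
grip_width: 0.015
```

```bash
python3 - <<'E'
from h import *
from workcell import bot
o=bot.observe(); print(o["clock"],o["position"],o["tool_rot"],o["force"].round(2))
E
```

```text
32.55 [ 0.56412316 -0.04925119  0.3264057 ] [-3.13487307 -0.00714812 -1.06752522] [ 0.94  0.14 -1.19]
```

>>> step_arm --plan '[[[-1,-3.9,0,-0.1],[-2,-7.8,0,-0.2],[-3,-11.7,0,-0.3],[-4,-15.6,-1,-0.4],[-5,-19.5,-3,-0.468],[-6,-23.4,-5,-0.468],[-7,-27.3,-7,-0.468],[-7.8,-31.1,-9,-0.468],[-7.8,-31.1,-11.5,-0.468],[-7.8,-31.1,-13.2,-0.468],[-7.8,-31.1,-13.4,-0.468],[-7.8,-31.1,-13.4,-0.468]]]'

```text
clock: 33.55
position: [0.4862, -0.3597, 0.1918]
tool_rot: [-3.136, -0.006, -1.535]
force: [-0.2, 1.2, -0.2]
grip_width: 0.0155
```

>>> step_arm --plan '[[[0,0,-0.25,0],[0,0,-0.4,0],[0,0,-0.4,0]]]'

```text
clock: 33.8
position: [0.4868, -0.3593, 0.1887]
tool_rot: [-3.135, -0.006, -1.534]
force: [-0.3, 0.4, -1.4]
grip_width: 0.015
```

```bash
python3 - <<'E'
from h import *
from workcell import bot
o=bot.observe(); print(o["clock"],o["position"],o["tool_rot"],o["force"].round(2))
f=grab("wrist","w20"); s=grab("scene","s20")
E
```

```text
33.8 [ 0.48676998 -0.35931284  0.18868881] [-3.13516062 -0.0064741  -1.53405952] [-0.35  0.4  -1.45]
```

View pics/w20.png

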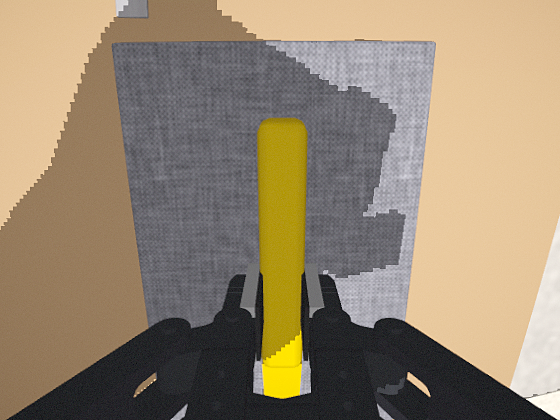

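Centred over the felt. I'll lower it until contact.

>>> step_arm --plan '[[[0,0,-0.15,0],[0,0,-0.2,0],[0,0,-0.2,0]]]'

```text
clock: 34.15
position: [0.4867, -0.3595, 0.1867]
tool_rot: [-3.135, -0.007, -1.534]
force: [0.3, 0.4, 1.1]
grip_width: 0.0153
```

>>> step_arm --plan '[[[0,0,-0.1,0],[0,0,-0.1,0]]]'

```text
clock: 34.32
position: [0.4868, -0.3595, 0.1858]
tool_rot: [-3.135, -0.007, -1.534]
force: [0.5, 0.4, 4.4]
grip_width: 0.0151
```

>>> step_arm --plan '[[[0,0,0,0],[0,0,0,0],[0,0,0,0],[0,0,0.3,0]]]' --jaw 0.3

```text
clock: 34.65
position: [0.4866, -0.3594, 0.1884]
tool_rot: [-3.136, -0.006, -1.534]
force: [1.3, 0.4, 0.0]
grip_width: 0.0595
```

>>> step_arm --plan '[[[0,0,4,0],[0,0,8,0],[0.3,2,11,0.12],[1,6,12,0.245],[2,10,12,0.37],[3,14,12,0.495],[4,18,12,0.62],[5,22,12,0.745],[6,26,12,0.87],[6.5,29,12,0.995],[6.8,31,12,1.12],[6.8,32,12,1.245]]]'

```text
clock: 35.65
position: [0.555, -0.0359, 0.3089]
tool_rot: [-3.134, -0.007, -0.279]
force: [-0.5, 0.0, 0.6]
grip_width: 0.0599
```

```bash
python3 - <<'E'
from h import *
from workcell import bot
o=bot.observe(); print(o["clock"],o["position"],o["tool_rot"],o["force"].round(2),o["grip_width"])
t=grab("top","t21"); crop(t,345,190,420,290,6,"ct21"); s=grab("scene","s21")
E
```

```text
35.65 [ 0.5550063  -0.03591807  0.30885103] [-3.13435971 -0.00681324 -0.27948013] [-0.53  0.01  0.64] 0.0599386517698917
```

View pics/t21.png

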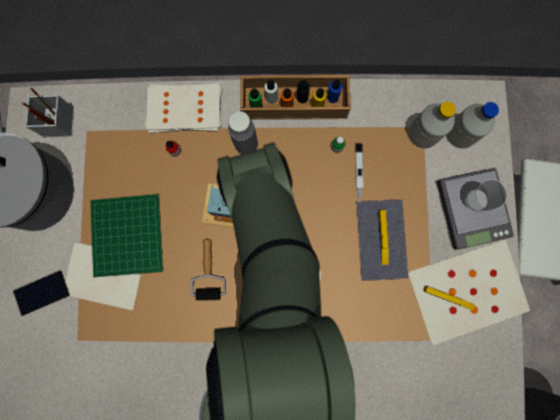

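>>> step_arm --plan '[[[0,0,0,0.12],[0,0,0,0.132],[0,0,0,0.132]]]'

```text
clock: 36.0
position: [0.5545, -0.0387, 0.3086]
tool_rot: [-3.135, -0.006, -0.157]
force: [0.3, 0.4, -0.0]
grip_width: 0.0594
```

```bash
python3 - <<'E'
from h import *
from workcell import bot
f=grab("wrist","w22")
o=bot.observe(); print(o["clock"],o["position"],o["tool_rot"],o["force"].round(2),o["grip_width"])
print([(x[0],round(x[1]),round(x[2]),x[3]) for x in width_z(f,range(5,270,15),cl=(150,278),cr=(290,420))])
E
```

```text
36.05 [ 0.55455858 -0.0386205   0.30862821] [-3.13494446 -0.00611981 -0.15780242] [-0.4   0.64  0.29] 0.05956416033493275
[(5, 212, 350, 91.1), (20, 213, 349, 90.9), (35, 214, 349, 90.6), (50, 214, 348, 90.7), (65, 215, 348, 90.9), (80, 216, 347, 91.0), (95, 217, 346, 90.7), (110, 218, 346, 90.8), (125, 219, 345, 90.4), (140, 219, 344, 90.5), (155, 220, 344, 90.4), (170, 221, 343, 90.3), (185, 222, 342, 90.1), (200, 223, 342, 90.4), (215, 224, 341, 89.9), (230, 225, 340, 89.6), (245, 226, 339, 89.5)]
```

View pics/w22.png

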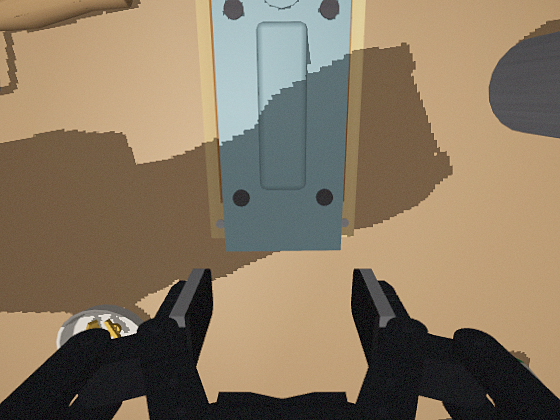

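```bash
python3 - <<'E'
from h import *
f=load("w22")
P=onz(f,[(258,100),(307,100),(282,22),(282,188)],.109); print(P.round(4), np.linalg.norm(P[0]-P[1]),np.linalg.norm(P[2]-P[3])); print((P[2]+P[3])/2, np.degrees(np.arctan2(-(P[2]-P[3])[0],(P[2]-P[3])[1])))
E
```

```text
[[ 0.5571  0.04    0.109 ]
 [ 0.5787  0.0366  0.109 ]
 [ 0.5726  0.0698  0.109 ]
 [ 0.5614 -0.0017  0.109 ]] 0.02192220566702322 0.07240205170973389
[0.5670262  0.03407793 0.109     ] -8.903317743591503
```

>>> step_arm --plan '[[[0.6,3.6,0,0],[1.15,7.2,0,0.005],[1.15,7.2,0,0.005],[1.15,7.2,-2,0.005],[1.15,7.2,-3.7,0.005],[1.15,7.2,-3.8,0.005],[1.15,7.2,-3.8,0.005]]]'

```text
clock: 36.63
position: [0.5659, 0.0329, 0.2702]
tool_rot: [-3.136, -0.005, -0.156]
force: [0.2, -1.2, 0.9]
grip_width: 0.0597
```

```bash
python3 - <<'E'
from h import *
from workcell import bot
f=grab("wrist","w23")
o=bot.observe(); print(o["clock"],o["position"],o["tool_rot"],o["force"].round(2),o["grip_width"])
E
```

```text
36.6833 [0.56616314 0.03303612 0.2710355 ] [-3.1351221  -0.00593678 -0.15523245] [0.15 0.26 0.71] 0.059994512877021886
```

View pics/w23.png

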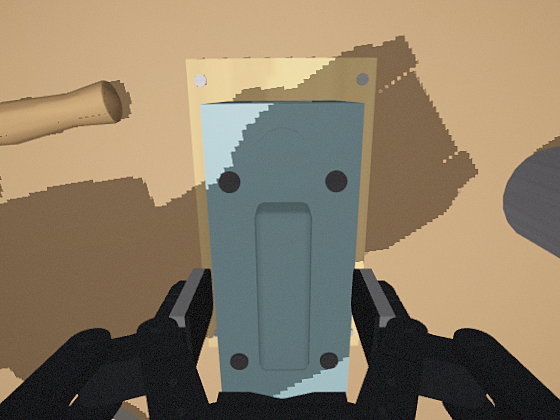

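>>> step_arm --plan '[[[0,0,-0.05,0],[0,0,-0.05,0],[0,0,-0.05,0],[0,0,-0.05,0],[0,0,-0.05,0]]]' --jaw 1 --force 100

```text
clock: 37.1
position: [0.5663, 0.033, 0.271]
tool_rot: [-3.135, -0.007, -0.156]
force: [-1.1, 0.9, 4.0]
grip_width: 0.0189
```

```bash
python3 - <<'E'
from workcell import bot
o=bot.observe(); print(o["clock"],o["position"],o["tool_rot"],o["force"].round(2),o["moment"].round(2),o["grip_width"])
E
```

```text
37.1 [0.56630356 0.03301625 0.27100632] [-3.13493277 -0.00666386 -0.15557951] [-1.12  0.95  3.97] [ 0.01  0.09 -0.01] 0.018911693119685827
```

>>> step_arm --plan '[[[0,0,0.2,0],[0,0,0.4,0],[0,0,0.6,0],[0,0,0.9,0],[0,0,1.2,0],[0,0,1.5,0],[0,0,2,0],[0,0,3,0],[0,0,4.5,0],[0,0,6,0],[0,0,7,0],[0,0,7,0]]]'

```text
clock: 38.1
position: [0.5668, 0.0331, 0.3435]
tool_rot: [-3.134, -0.01, -0.156]
force: [0.6, -0.1, -3.2]
grip_width: 0.0191
```

```bash
python3 - <<'E'
from h import *
from workcell import bot
f=grab("wrist","w24"); s=grab("scene","s24")
o=bot.observe(); print(o["clock"],o["position"],o["tool_rot"],o["force"].round(2),o["moment"].round(2),o["grip_width"])
E
```

```text
38.2 [0.56628553 0.03289395 0.34118932] [-3.13497896 -0.0073407  -0.15575357] [ 0.23  0.11 -3.3 ] [ 0.03 -0.05 -0.03] 0.019055521196333133
```

View pics/s24.png

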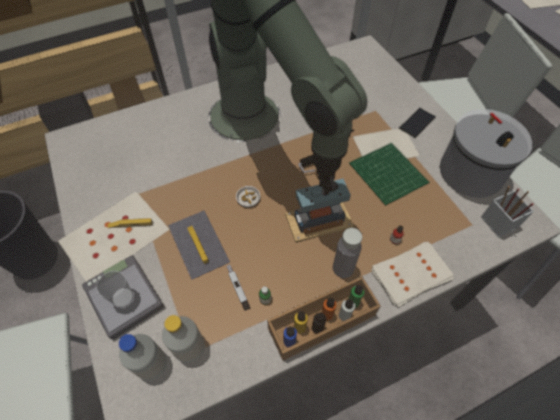

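View pics/w24.png

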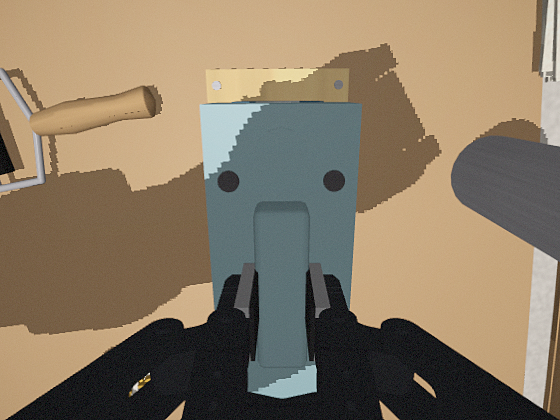

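>>> step_arm --plan '[[[-0.3,1.5,0,0],[-0.9,4.2,0,0.02],[-1.6,7.5,0,0.04],[-2.4,11,0,0.06],[-3.2,14.5,0,0.09],[-4,18,0,0.12],[-4.8,21.5,0,0.15],[-5.5,25,0,0.18],[-6.2,28,-1,0.2],[-6.8,30.5,-2.5,0.2],[-7.1,32,-4,0.2],[-7.2,32.4,-6,0.2]]]'

```text
clock: 39.2
position: [0.4927, 0.3602, 0.2803]
tool_rot: [-3.133, -0.007, 0.048]
force: [-0.5, -0.2, -3.1]
grip_width: 0.0189
```

>>> step_arm --plan '[[[0,0.2,-2,0],[0,0.2,-4,0],[0,0.2,-5.5,0],[0,0.2,-5.8,0],[0,0.2,-5.8,0]]]'

```text
clock: 39.62
position: [0.4923, 0.3619, 0.2208]
tool_rot: [-3.135, -0.005, 0.048]
force: [-0.5, -0.5, -2.3]
grip_width: 0.0191
```

```bash
python3 - <<'E'
from h import *
from workcell import bot
f=grab("wrist","w25"); s=grab("scene","s25"); crop(s,270,110,450,240,4,"cs25")
o=bot.observe(); print(o["clock"],o["position"],o["tool_rot"],o["force"].round(2),o["moment"].round(2),o["grip_width"])
E
```

```text
39.7167 [0.49285511 0.36226719 0.22269837] [-3.13285005 -0.00705454  0.04777051] [-0.23 -0.54 -3.2 ] [ 0.02 -0.05 -0.03] 0.018831894458843597
```

View pics/w25.png

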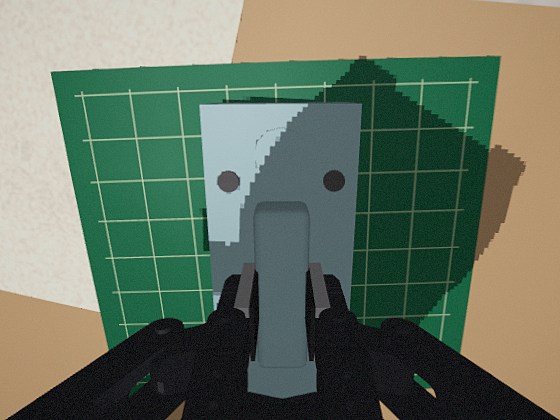

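View pics/cs25.png

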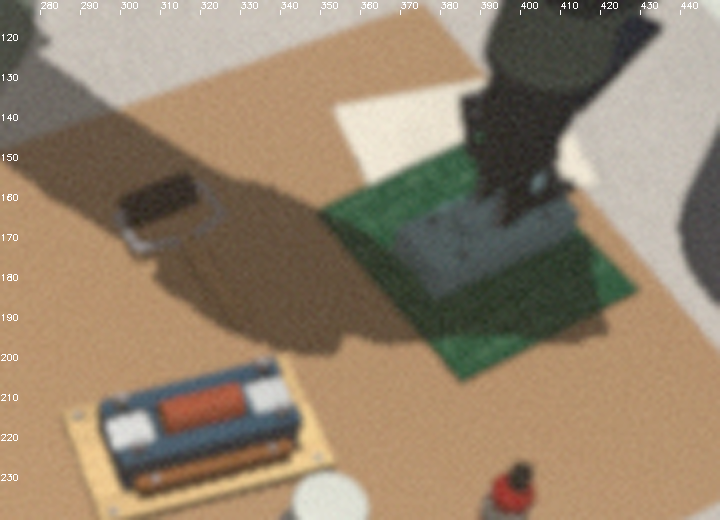

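>>> step_arm --plan '[[[0,-0.2,-0.2,0],[0,-0.2,-0.4,0],[0,-0.2,-0.6,0],[0,-0.2,-0.7,0],[0,-0.2,-0.7,0]]]'

```text
clock: 40.13
position: [0.4928, 0.3602, 0.2156]
tool_rot: [-3.133, -0.007, 0.048]
force: [-0.1, 0.7, -3.1]
grip_width: 0.0196
```

>>> step_arm --plan '[[[0,0,-0.08,0],[0,0,-0.15,0],[0,0,-0.15,0]]]'

```text
clock: 40.38
position: [0.4929, 0.3604, 0.2142]
tool_rot: [-3.133, -0.007, 0.048]
force: [0.8, 0.3, -0.4]
grip_width: 0.0192
```

>>> step_arm --plan '[[[0,0,-0.08,0],[0,0,-0.1,0],[0,0,-0.1,0]]]'

```text
clock: 40.63
position: [0.4928, 0.3604, 0.2141]
tool_rot: [-3.133, -0.008, 0.048]
force: [-4.0, -4.5, 14.5]
grip_width: 0.0193
```

>>> step_arm --plan '[[[0,0,0,0],[0,0,0,0]]]'

```text
clock: 40.8
position: [0.4928, 0.3605, 0.2143]
tool_rot: [-3.133, -0.008, 0.048]
force: [-0.0, 0.1, -0.5]
grip_width: 0.0189
```

>>> step_arm --plan '[[[0,0,0,0],[0,0,0,0],[0,0,0,0],[0,0,0.5,0]]]' --jaw 0.3

```text
clock: 41.13
position: [0.4927, 0.3604, 0.2187]
tool_rot: [-3.133, -0.007, 0.048]
force: [0.1, 0.2, -0.9]
grip_width: 0.0597
```

>>> step_arm --plan '[[[0,0,2,0],[0,0,5,0],[0,0,9,0],[0,-2,13,0],[0,-6,16,0],[0,-10,18,0],[0,-14,18,0],[0,-18,18,0],[-2,-22,18,0],[-4,-26,18,0],[-6,-30,18,0],[-6,-32,18,0]]]'

```text
clock: 42.13
position: [0.4304, 0.0387, 0.3991]
tool_rot: [-3.134, -0.007, 0.048]
force: [1.7, -0.3, 0.8]
grip_width: 0.0597
```

```bash
python3 - <<'E'
from h import *
from workcell import bot
f=grab("top","t26"); s=grab("scene","s26"); crop(s,270,110,450,240,4,"cs26")
o=bot.observe(); print(o["clock"],o["position"],o["tool_rot"],o["force"].round(2),o["grip_width"])
E
```

```text
42.2333 [0.43131118 0.03551791 0.39912477] [-3.13583842 -0.00678047  0.0415573 ] [ 0.54  1.02 -0.38] 0.059862059315072914
```

View pics/t26.png

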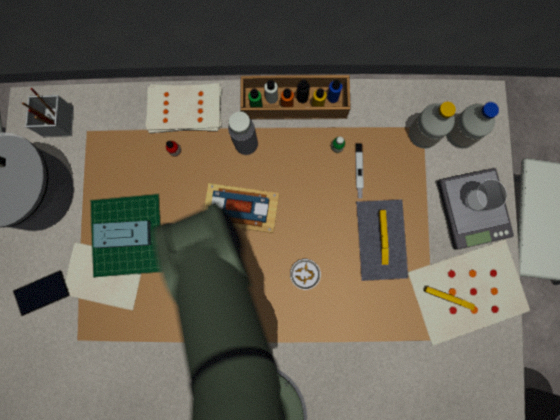

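View pics/s26.png

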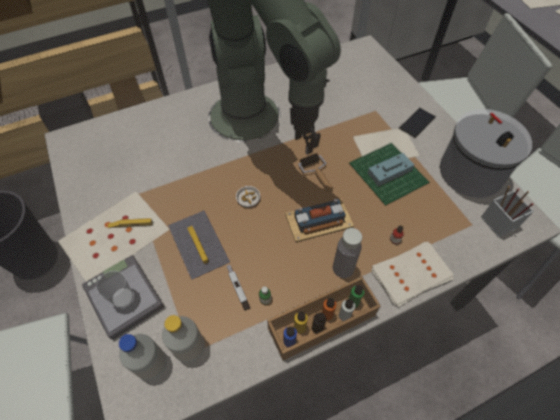

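View pics/cs26.png

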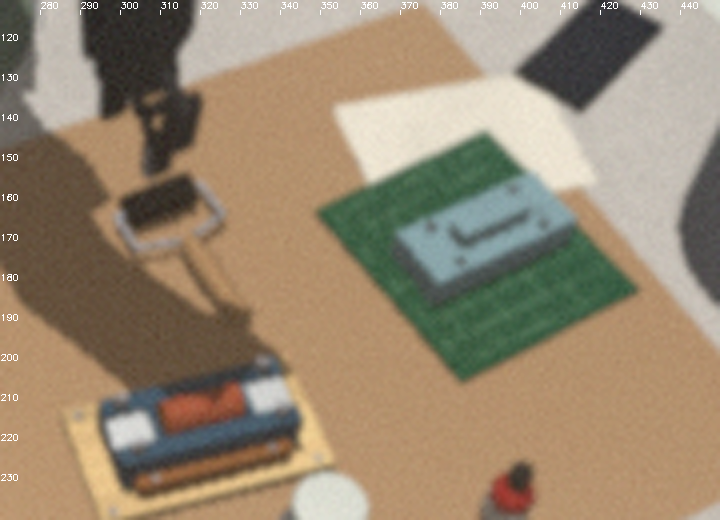

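The upper half lies flat within the mat, at top-view (120,235). The roller is in its trough at (240,206), the wedge is on the felt at (384,237), and everything else is unmoved. I'll let it settle and hand in.

>>> step_arm --plan '[[[0,0,0,0],[0,0,0,0]]]'

```text
clock: 42.4
position: [0.4313, 0.0353, 0.3995]
tool_rot: [-3.136, -0.007, 0.041]
force: [0.7, 0.4, -0.4]
grip_width: 0.06
```

```bash
python3 -c "
from workcell import bot
print(bot.job_done())"
```

```text
the job is handed in; nothing more can be done
None
```

The mould is open and the job was handed in at about 42 s of the 72 s allowed; no verdict was reported.

**What I did**
- I used the felt wedge in four turns: slot b to about 3.3 mm, slot a to about 6 mm, slot b fully home, then slot a fully home. At both home points the push force jumped to 16–18 N against the back wall.
- Between turns I set the wedge down on the bench to change the grip.
- I laid the wedge on the grey felt, then lifted the upper half straight up by its rib and set it on the green mat.

**What the last checks showed**
- **Final pictures:** the upper half lies underside down, well inside the mat. The roller is in its trough, the wedge is on the felt, and nothing else appears to have moved.
- **Level:** the ends never differed by more than about 3.5 mm. End b was measured with the wrist camera; end a was mostly worked out from how far the wedge was in.

**What disagreed or was less clean**
- End b read about 8.7 mm when its wedge was home. Before lift-off the upper half still sloped by about 1.5 mm, with end a higher.
- End b had also sunk slightly, from 3.3 to 2.7 mm, after the first turn at slot a.
- The upper half was pressed on to the mat with about 14 N for a moment before I let go.

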